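# Tool-crib inspection: carton into the bay, two samples centred under the scan bar

## Robot

A 7-joint arm with a two-finger parallel gripper is mounted at the origin on the work surface. World frame = base frame: x ahead of the robot, y to its left, z up, the work surface at z = 0. Lengths are in mm, angles in rad, forces in N, time in s.
With the tool pointing down it reaches from about 425 to 925 mm from the base axis. Payload 6.8 kg.
Tool frame: the origin (TCP) lies midway between the tips of the shut fingers; the grasp point (between the pads) lies 19 mm behind it; z points along the fingers, y is the line along which they close (so a half turn about z gives the same grasp; the last joint's range is limited). The gripper opens to 85 mm and grips with 20 to 120 N. Pads are 22 mm wide; open, the fingers measure 114 mm over their backs; the gripper's body (76 mm by 85 mm) begins 54 mm behind the grasp point. The pads swing forward as they close: fully open they stand 13 mm farther back than shut.
Start: joints at [1.184, 0.477, 0.022, 1.555, -0.011, 1.109, -0.083], TCP at [185.77, -648.95, 231.308] pointing down, gripper open.
Joint ranges: [-2.96, 2.96], [-0.34, 2.1], [-1.41, 1.46], [0.24, 2.44], [-1.37, 4.51], [0.17, 1.92], [-2.96, 2.96]. Speed limits (rad/s): [2.39, 2.39, 3.14, 3.14, 3.14, 3.14, 3.14].

## Interface

Orientations are given as a unit quaternion [w, x, y, z].
In Python, from station import sense, capture, get_calibration, job_done gives the robot as it stands.
- The arm moves only by the shell command python3 -m inch 'ROWS' [FORCE]. ROWS is JSON, a list of rows, each an object of numbers: "fingers": the opening, from 0 (shut) to 1 (fully open); "tx", "ty", "tz": the shift along the tool's x, y, z scaled (see below); "wx", "wy", "wz": the turn, a rotation vector about the tool's x, y, z scaled (see below). In form: [{"fingers": .., "tx": .., "ty": .., "tz": .., "wx": .., "wy": .., "wz": ..}, ...]. A call has 1 to 8 rows; each row is the pose to reach, as a shift and turn from the pose commanded when the call began, along the tool's axes at that moment; what a row does not reach only later rows make up. The controller multiplies each number of a shift by 0.2 m and each number of a turn by 1.5 rad. A row lasts 1/12 s, in which the tool goes at most 41.7 mm and 7.16 degrees, less where a joint would pass 70% of its speed; a pose out of reach is approached as far as the arm can. A call with a number of a shift or a turn outside -1 to 1 is refused whole. A call with a gripper value outside its range is refused whole. The fingers move at their own pace and stop on an object; FORCE is the grip in N (left out, the last holds). Time passes only in rows, so rows that repeat a pose let the fingers close. It gives the time, the measured TCP pose, the force, the opening and the grip force at its end, in the units of the state.
- sense(): the state, without advancing time (a new reading comes with each control period).
- capture(name): name is "scene" or "top" or "wrist"; returns the picture (400x640x3 uint8, red, green, blue); there is no depth.
- get_calibration(name): a dict with "intrinsics" (3x3 intrinsics, pixels), "rvec" (rotation vector, rad) and "tvec" (3), from world to camera coordinates, as OpenCV has them. Camera axes: x right, y down, z forward; pixel columns grow to the right and rows downward; lengths in mm; the calibration is good to about 2 mm. A picture is of the moment at which its call begins: read the wrist's pose just before it. get_calibration takes no time and is no camera call; for the wrist camera it gives the pose at the moment of the call.
- job_done(): hands the job in; it is judged then, once.
The state is a dict: "t": time; "qpos": joint angles; "qvel": joint speeds; "joint_efforts": joint torques, N m; "eef_pos": TCP position; "orientation": TCP orientation; "contact_force": force on the tool from outside, world axes, zero at the start; "torque": the same for the moment, N m; "gripper_width": finger opening in mm; "gripper_force": force on a finger pad.
Only numpy, scipy, OpenCV 4.12 (cv2) and the standard library are available. Lean on these libraries where they do the work, as an engineer would, in place of code of your own. Each camera call takes 0.05 s, during which the arm holds its last target. There are 200 camera calls.

## Task

Push the carton along the rollers until it is fully home against the end stop of the yellow bay. Then take the tall steel socket and the blue square die holder out of it and stand each upright, set down gently and not dropped, on the inspection plate, the socket centred on the orange disc and the die holder centred on the yellow square and squared up with it, each midway between its two stops, without touching the grey scan bar above. With both in place press the green button fully down and let it go; the carton stays home with the small socket and the wrench in it, and everything else stays where it is.

Things in the scene. Friction and masses are not known exactly. Their poses are not given: they have to be found in the camera images.
- carton: open shallow cardboard carton on the rollers, 160 (x) x 220 (y) x 40 mm high, walls and floor 4 mm, origin at the centre of its underside (47 mm above the table); it runs along its y axis between the side rails (4 mm play each side). The samples stand on its floor.
- bay (a point): point where the carton's origin lies when the carton is home against the end stop; x across the row, y along the row towards the end stop, whose face is 110 mm further along y and 74 mm above the table
- roller_frame: green frame, 200 mm wide (x), 480 mm long (y), with 14 free steel rollers across it, their tops 47 mm above the table; origin under its middle on the table (the bay point is at y = +115 mm). Side rails 58 mm high, raised to 74 mm and yellow along the last 220 mm, the bay; yellow end stop at the +y end.
- socket: tall steel socket: upright cylinder 32 mm in diameter, 60 mm high, dark band and dark mouth on top; origin at the centre of its underside, z up. It starts standing in the carton, at either end.
- die_holder: blue square die holder: upright block 28 x 28 x 50 mm with a brass round boss 20 mm in diameter, 10 mm high on top; origin at the centre of its underside, x and y square to its flat sides, z up. It starts standing in the carton at the other end, turned up to 0.3 rad to it.
- mark_round (a point): centre of the orange disc (39 mm diameter, flush) on the aluminium plate's top, 30 mm above the table; x points in under the scan bar (to the robot's left), y along the plate to the robot. Its two stops are dark bars 8 mm high, 8 mm thick (x), 40 mm long (y), inner faces at x = -24 and +24 mm. The plate reaches x = -50 to +50 mm; the yellow square is 120 mm along +y.
- mark_square (a point): centre of the yellow square (35 mm, flush) on the same plate; same axes; its two stops have inner faces at x = -22 and +22 mm, 8 mm high, 40 mm long.
- scan_bar: grey bar overhanging the plate's left side; origin on the table, axes as the marks (these lie at x -30, y -60 and +60 mm). Fills x -15 to +75, y -135 to +135 mm, 170 to 220 mm above the table, on two posts at x 75, y +-120 mm. A vertical gripper over a mark would hit it: come in leaning back to -x, 30 to 45 degrees from vertical.
- capture (a joint): travel of the green push button in m: 0 up, 0.006 fully down; springs back; about 5 N
- capture_top (a point): centre of the top of the green button, 32 mm in diameter, on a grey console 80 x 100 x 30 mm behind the roller row; pressed straight down
- short_socket: short black socket with red band, 24 mm diameter, 26 mm high, stays in the carton
- wrench: steel wrench 140 mm long lying along the far wall in the carton, stays in it; origin under its middle
- mallet: orange mallet 270 mm long lying at the back, leave alone
- screwdriver: yellow-handled screwdriver 200 mm long lying behind the roller row, leave alone
- jar: jar with red lid, 60 mm diameter, 85 mm high, leave alone
- battery: black and red tool battery 75 x 110 x 80 mm, leave alone
Things that resemble listed ones, but are neither listed nor needed, are in the scene too. There is more than one size of the die_holder; the one meant has the size given above.

How it is judged:
By the outcome, as a careful person would: the job done as asked, in the order asked, and still so for the second after the job is handed in, with the robot touching nothing.
It also fails if it takes over 72 s, if anything falls off the work surface, if the arm or the gripper's body presses on something with over 40 N, if the wrist force passes 120 N, or if a joint passes its speed limit or range.

## Working session

There is one attempt and no reset: what is moved stays moved. The work goes in short steps, Python scripts to look and compute and a shell command to move; the robot and the scene stay as the last step left them, time stands still between calls to the robot, and variables do not carry over. Pictures are saved under pics/ and viewed, at most 10 in all, crops included, and the job is handed in when it is done.

```bash
ls; mkdir -p pics; cat > h.py <<'E'
import numpy as np, cv2
from station import sense, capture, get_calibration
from scipy.spatial.transform import Rotation as R
def cam(n):
    c=get_calibration(n); K=np.array(c["intrinsics"],float).reshape(3,3)
    Rm=cv2.Rodrigues(np.array(c["rvec"],float))[0]; t=np.array(c["tvec"],float).ravel()
    return K,Rm,t
def ray(c,uv,z):
    K,Rm,t=c; o=-Rm.T@t; uv=np.atleast_2d(np.array(uv,float))
    d=(Rm.T@np.linalg.inv(K)@np.c_[uv,np.ones(len(uv))].T).T
    return o+d*((z-o[2])/d[:,2])[:,None]
def proj(c,P):
    K,Rm,t=c; p=(Rm@np.atleast_2d(P).T).T+t; p=p@K.T; return p[:,:2]/p[:,2:]
def rot(s): 
    q=s["orientation"]; return R.from_quat([q[1],q[2],q[3],q[0]])
def goal(pos,Rg=None,s=None):
    s=s or sense(); r=rot(s)
    d=r.inv().apply(np.array(pos)-np.array(s["eef_pos"]))/200
    w=np.zeros(3) if Rg is None else (r.inv()*Rg).as_rotvec()/1.5
    return np.round(d,4),np.round(w,4)
E
python3 - <<'E'
from h import *
s=sense();print({k:np.round(v,3).tolist() for k,v in s.items()})
for n in("scene","top"):
    im=capture(n);cv2.imwrite(f"pics/{n}0.png",im[:,:,::-1]);c=cam(n);print(n,c[0].tolist(),(-c[1].T@c[2]).round(),c[1][2].round(2))
E
```

```text
pics
{'t': 0.0, 'qpos': [1.184, 0.478, 0.022, 1.556, -0.011, 1.109, -0.083], 'qvel': [-0.0, -0.001, -0.0, 0.001, -0.001, -0.001, 0.001], 'joint_efforts': [-0.0, -59.645, 1.608, -28.12, 0.013, 0.009, -0.0], 'eef_pos': [185.576, -648.365, 230.297], 'orientation': [-0.001, 0.99, 0.139, -0.0], 'contact_force': [0.292, 0.491, -0.068], 'torque': [-0.01, 0.003, -0.028], 'gripper_force': 0.0, 'gripper_width': 85.59}
scene [[440.6962738886061, 0.0, 322.8666430345694], [0.0, 440.6962738886061, 198.04334276758607], [0.0, 0.0, 1.0]] [1247. -700. 1067.] [-0.5   0.48 -0.72]
top [[412.1850803086055, 0.0, 318.7530730639464], [0.0, 412.1850803086055, 204.30355201207902], [0.0, 0.0, 1.0]] [ 460.  -23. 1317.] [ 0.09 -0.01 -1.  ]
```

View pics/scene0.png

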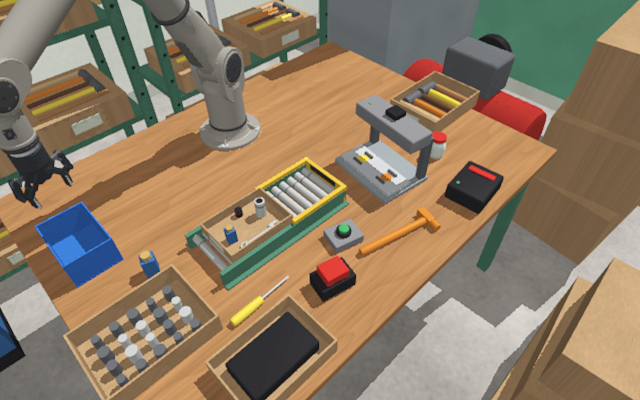

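View pics/top0.png

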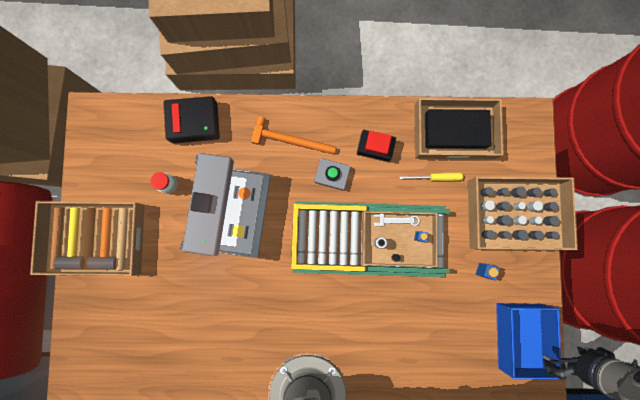

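The scene picture shows the row, carton, plate under the scan bar and console. In the top picture the carton is at (400,240), socket (381,243), die holder (423,237), orange disc (244,193), yellow square (239,231) and button (333,173). Next I'll enlarge this view and measure.

```bash
python3 - <<'E'
from h import *
im=cv2.imread("pics/top0.png");c=cam("top")
cv2.imwrite("pics/topz.png",cv2.resize(im[150:290,200:460],None,fx=3,fy=3,interpolation=cv2.INTER_CUBIC))
hsv=cv2.cvtColor(im,cv2.COLOR_BGR2HSV)
def blobs(name,lo,hi,z,box,mn=15):
    m=cv2.inRange(hsv,lo,hi);k=np.zeros_like(m);x0,y0,x1,y1=box;k[y0:y1,x0:x1]=m[y0:y1,x0:x1]
    n,l,st,ce=cv2.connectedComponentsWithStats(k)
    for i in range(1,n):
        if st[i,4]>=mn:
            r=cv2.minAreaRect(np.argwhere(l==i)[:,::-1].astype(np.float32))
            print(name,st[i].tolist(),ce[i].round(1),"->",ray(c,ce[i],z)[0].round(1),"rect",ray(c,cv2.boxPoints(r),z)[:,:2].round(0).tolist())
blobs("yellowbay",(22,120,120),(33,255,255),74,(285,195,380,280))
blobs("yellowsq",(20,100,120),(33,255,255),30,(220,210,255,250))
blobs("orange",(5,120,120),(19,255,255),30,(225,170,265,215))
blobs("green",(50,120,60),(85,255,255),36,(310,150,360,190))
blobs("greenframe",(50,80,30),(90,255,255),58,(360,195,460,285))
blobs("blue",(100,120,60),(125,255,255),101,(370,200,440,275))
blobs("brass",(15,100,120),(30,255,255),111,(410,225,435,250),5)
blobs("blue2",(100,120,60),(125,255,255),50,(470,255,505,285))
blobs("brass2",(15,100,120),(30,255,255),60,(470,255,505,285),5)
E
```

```text
yellowbay [291, 204, 75, 67, 872] [319.5 236.6] -> [481.2 -34.3  74. ] rect [[385.0, 50.0], [581.0, 47.0], [576.0, -178.0], [380.0, -171.0]]
yellowsq [232, 225, 13, 12, 121] [237.8 230.6] -> [498.2 219.9  30. ] rect [[484.0, 239.0], [517.0, 235.0], [512.0, 200.0], [480.0, 204.0]]
orange [250, 170, 15, 3, 30] [258.5 170.6] -> [687.9 159.8  30. ] rect [[690.0, 187.0], [690.0, 142.0], [684.0, 142.0], [683.0, 186.0]]
orange [238, 188, 12, 11, 107] [243.8 192.8] -> [617.1 204.3  30. ] rect [[632.0, 223.0], [632.0, 188.0], [601.0, 187.0], [600.0, 222.0]]
green [327, 167, 11, 11, 98] [332.2 172.1] -> [684.6 -72.9  36. ] rect [[701.0, -56.0], [701.0, -88.0], [669.0, -88.0], [669.0, -57.0]]
greenframe [360, 204, 90, 10, 523] [406.3 208. ] -> [ 571.6 -300.4   58. ] rect [[563.0, -157.0], [585.0, -158.0], [578.0, -433.0], [557.0, -431.0]]
greenframe [360, 266, 90, 11, 673] [405.4 270.8] -> [ 380.7 -295.7   58. ] rect [[372.0, -158.0], [396.0, -159.0], [390.0, -428.0], [365.0, -427.0]]
blue [415, 232, 12, 10, 53] [418.8 236.5] -> [ 483.8 -327.1  101. ] rect [[497.0, -316.0], [497.0, -348.0], [471.0, -348.0], [471.0, -316.0]]
brass [410, 225, 25, 25, 437] [421.9 237.6] -> [ 480.6 -333.6  111. ] rect [[517.0, -299.0], [518.0, -370.0], [448.0, -368.0], [447.0, -298.0]]
brass [421, 233, 7, 7, 34] [423.6 236.1] -> [ 484.9 -338.6  111. ] rect [[490.0, -327.0], [496.0, -344.0], [480.0, -349.0], [474.0, -332.0]]
blue2 [476, 264, 21, 16, 154] [484.2 270.4] -> [ 383.5 -538.1   50. ] rect [[374.0, -512.0], [410.0, -524.0], [392.0, -583.0], [356.0, -571.0]]
brass2 [488, 268, 11, 9, 76] [493.  271.9] -> [ 379.9 -560.6   60. ] rect [[391.0, -546.0], [392.0, -576.0], [368.0, -575.0], [368.0, -545.0]]
```

View pics/topz.png

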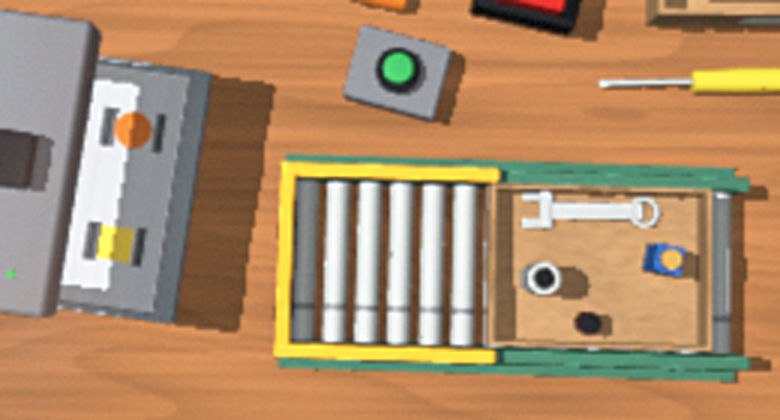

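The zoom shows the carton's outer edges at u≈362.3 and 437.3 (original pixels), with a narrow free strip of roller behind it. The end stop is at u≈294 and the marks lie between their dark stops. Two checks fit so far: the marks come out 119.9 mm apart, and the button 32 mm wide.

```bash
python3 - <<'E'
from h import *
c=cam("top")
for n,uv,z in [("carton -y edge",(437.3,239),87),("carton +y",(362.3,239),87),("carton far",(400,211.8),87),("carton near",(400,267),87),("stop face",(298,236),74),("stop outer",(292,236),74),("frame -y end",(447.5,240),58),("socket top",(381,242.5),111),("short",(396,257.5),77)]:
    print(n,ray(c,uv,z)[0].round(1))
s=sense();r=rot(s);print(r.as_matrix().round(3).tolist())
Rg=R.from_matrix(np.array([[1,0,0],[0,-1,0],[0,0,-1.]]))
for p in [(478,-417,150),(478,-417,62)]: print(p,goal(p,Rg))
E
```

```text
carton -y edge [ 477.2 -385.6   87. ]
carton +y [ 475.1 -161.8   87. ]
carton far [ 557.4 -275.    87. ]
carton near [ 393.6 -273.4   87. ]
stop face [482.4  30.2  74. ]
stop outer [482.3  48.2  74. ]
frame -y end [ 474.9 -425.2   58. ]
socket top [ 465.1 -213.7  111. ]
short [ 421.  -263.8   77. ]
[[0.961, 0.275, -0.001], [0.275, -0.961, 0.002], [-0.0, -0.002, -1.0]]
(478, -417, 150) (array([ 1.724 , -0.7095,  0.4031]), array([-0.001 ,  0.0002,  0.1859]))
(478, -417, 62) (array([ 1.7241, -0.7088,  0.8431]), array([-0.001 ,  0.0002,  0.1859]))
```

```bash
python3 -m inch '[{"fingers":0,"tx":0.86,"ty":-0.355,"tz":0.2,"wz":0.186},{"fingers":0,"tx":0.86,"ty":-0.355,"tz":0.2,"wz":0.186},{"fingers":0,"tx":0.86,"ty":-0.355,"tz":0.2,"wz":0.186},{"fingers":0,"tx":0.86,"ty":-0.355,"tz":0.2,"wz":0.186},{"fingers":0,"tx":0.86,"ty":-0.355,"tz":0.2,"wz":0.186},{"fingers":0,"tx":0.86,"ty":-0.355,"tz":0.2,"wz":0.186}]' 60
python3 - <<'E'
from h import *
for p in [(477,-417,150),(477,-417,64)]: print(p,goal(p,R.from_matrix(np.diag([1.,-1,-1]))))
E
```

```text
(477, -417, 150) (array([ 1.7192, -0.7109,  0.4031]), array([-0.001 ,  0.0002,  0.1859]))
(477, -417, 64) (array([ 1.7193, -0.7102,  0.8331]), array([-0.001 ,  0.0002,  0.1859]))$[0]: bad value
```

```bash
python3 -m inch '[{"fingers":0.0,"tx":0.86,"ty":-0.355,"tz":0.2,"wx":0.0,"wy":0.0,"wz":0.186},{"fingers":0.0,"tx":0.86,"ty":-0.355,"tz":0.2,"wx":0.0,"wy":0.0,"wz":0.186},{"fingers":0.0,"tx":0.86,"ty":-0.355,"tz":0.2,"wx":0.0,"wy":0.0,"wz":0.186},{"fingers":0.0,"tx":0.86,"ty":-0.355,"tz":0.2,"wx":0.0,"wy":0.0,"wz":0.186},{"fingers":0.0,"tx":0.86,"ty":-0.355,"tz":0.2,"wx":0.0,"wy":0.0,"wz":0.186},{"fingers":0.0,"tx":0.86,"ty":-0.355,"tz":0.2,"wx":0.0,"wy":0.0,"wz":0.186}]' 60
python3 - <<'E'
from h import *
for p in [(477,-417,150),(477,-417,64)]: print(p,goal(p,R.from_matrix(np.diag([1.,-1,-1]))))
E
```

```text
t: 0.6
eef_pos: [338.0, -527.2, 189.5]
orientation: [-0.003, 1.0, 0.005, 0.001]
contact_force: [0.6, 0.3, -1.0]
gripper_width: 12.4
gripper_force: 0.0
(477, -417, 150) (array([ 0.7001, -0.5428,  0.2011]), array([-0.0035, -0.0009,  0.0067]))
(477, -417, 64) (array([ 0.6995, -0.5406,  0.6311]), array([-0.0035, -0.0009,  0.0067]))
```

```bash
python3 -m inch '[{"fingers":0.0,"tx":0.70,"ty":-0.54,"tz":0.2,"wx":0.0,"wy":0.0,"wz":0.0},{"fingers":0.0,"tx":0.70,"ty":-0.54,"tz":0.2,"wx":0.0,"wy":0.0,"wz":0.0},{"fingers":0.0,"tx":0.70,"ty":-0.54,"tz":0.2,"wx":0.0,"wy":0.0,"wz":0.0},{"fingers":0.0,"tx":0.70,"ty":-0.54,"tz":0.2,"wx":0.0,"wy":0.0,"wz":0.0},{"fingers":0.0,"tx":0.70,"ty":-0.54,"tz":0.2,"wx":0.0,"wy":0.0,"wz":0.0},{"fingers":0.0,"tx":0.70,"ty":-0.54,"tz":0.2,"wx":0.0,"wy":0.0,"wz":0.0},{"fingers":0.0,"tx":0.70,"ty":-0.54,"tz":0.2,"wx":0.0,"wy":0.0,"wz":0.0}]'
python3 - <<'E'
from h import *
for p in [(477,-417,64)]: print(p,goal(p,R.from_matrix(np.diag([1.,-1,-1]))))
E
```

```text
t: 1.18
eef_pos: [471.7, -424.9, 150.7]
orientation: [-0.0, 1.0, 0.001, -0.001]
contact_force: [-0.3, -0.8, 0.7]
gripper_width: 0.1
gripper_force: 0.0
(477, -417, 64) (array([ 0.0272, -0.0394,  0.4337]), array([-0.0003,  0.0008,  0.0011]))
```

```bash
python3 -m inch '[{"fingers":0.0,"tx":0.027,"ty":-0.04,"tz":0.1,"wx":0.0,"wy":0.0,"wz":0.0},{"fingers":0.0,"tx":0.027,"ty":-0.04,"tz":0.25,"wx":0.0,"wy":0.0,"wz":0.0},{"fingers":0.0,"tx":0.027,"ty":-0.04,"tz":0.37,"wx":0.0,"wy":0.0,"wz":0.0},{"fingers":0.0,"tx":0.027,"ty":-0.04,"tz":0.43,"wx":0.0,"wy":0.0,"wz":0.0},{"fingers":0.0,"tx":0.027,"ty":-0.04,"tz":0.43,"wx":0.0,"wy":0.0,"wz":0.0},{"fingers":0.0,"tx":0.027,"ty":-0.04,"tz":0.43,"wx":0.0,"wy":0.0,"wz":0.0}]'
python3 -m inch '[{"fingers":0.0,"tx":0.0,"ty":-0.03,"tz":0.0,"wx":0.0,"wy":0.0,"wz":0.0},{"fingers":0.0,"tx":0.0,"ty":-0.06,"tz":0.0,"wx":0.0,"wy":0.0,"wz":0.0},{"fingers":0.0,"tx":0.0,"ty":-0.09,"tz":0.0,"wx":0.0,"wy":0.0,"wz":0.0},{"fingers":0.0,"tx":0.0,"ty":-0.12,"tz":0.0,"wx":0.0,"wy":0.0,"wz":0.0},{"fingers":0.0,"tx":0.0,"ty":-0.15,"tz":0.0,"wx":0.0,"wy":0.0,"wz":0.0},{"fingers":0.0,"tx":0.0,"ty":-0.18,"tz":0.0,"wx":0.0,"wy":0.0,"wz":0.0},{"fingers":0.0,"tx":0.0,"ty":-0.22,"tz":0.0,"wx":0.0,"wy":0.0,"wz":0.0},{"fingers":0.0,"tx":0.0,"ty":-0.26,"tz":0.0,"wx":0.0,"wy":0.0,"wz":0.0}]'
```

```text
t: 1.68
eef_pos: [475.8, -418.9, 65.6]
orientation: [0.0, 1.0, -0.001, -0.0]
contact_force: [0.8, 0.2, 0.6]
gripper_width: -0.3
gripper_force: 0.0
t: 2.35
eef_pos: [477.5, -365.0, 65.7]
orientation: [0.0, 1.0, -0.0, 0.001]
contact_force: [0.8, -1.2, 1.6]
gripper_width: 0.1
gripper_force: 0.9
```

```bash
python3 -m inch '[{"fingers":0.0,"tx":0.0,"ty":-0.045,"tz":0.0,"wx":0.0,"wy":0.0,"wz":0.0},{"fingers":0.0,"tx":0.0,"ty":-0.095,"tz":0.0,"wx":0.0,"wy":0.0,"wz":0.0},{"fingers":0.0,"tx":0.0,"ty":-0.145,"tz":0.0,"wx":0.0,"wy":0.0,"wz":0.0},{"fingers":0.0,"tx":0.0,"ty":-0.195,"tz":0.0,"wx":0.0,"wy":0.0,"wz":0.0},{"fingers":0.0,"tx":0.0,"ty":-0.245,"tz":0.0,"wx":0.0,"wy":0.0,"wz":0.0},{"fingers":0.0,"tx":0.005,"ty":-0.295,"tz":0.0,"wx":0.0,"wy":0.0,"wz":0.0},{"fingers":0.0,"tx":0.005,"ty":-0.345,"tz":0.0,"wx":0.0,"wy":0.0,"wz":0.0},{"fingers":0.0,"tx":0.01,"ty":-0.395,"tz":0.0,"wx":0.0,"wy":0.0,"wz":0.0}]'
python3 -m inch '[{"fingers":0.0,"tx":0.0,"ty":-0.045,"tz":0.0,"wx":0.0,"wy":0.0,"wz":0.0},{"fingers":0.0,"tx":0.0,"ty":-0.09,"tz":0.0,"wx":0.0,"wy":0.0,"wz":0.0},{"fingers":0.0,"tx":0.0,"ty":-0.13,"tz":0.0,"wx":0.0,"wy":0.0,"wz":0.0},{"fingers":0.0,"tx":0.0,"ty":-0.165,"tz":0.0,"wx":0.0,"wy":0.0,"wz":0.0},{"fingers":0.0,"tx":0.0,"ty":-0.195,"tz":0.0,"wx":0.0,"wy":0.0,"wz":0.0},{"fingers":0.0,"tx":0.0,"ty":-0.22,"tz":0.0,"wx":0.0,"wy":0.0,"wz":0.0},{"fingers":0.0,"tx":0.0,"ty":-0.24,"tz":0.0,"wx":0.0,"wy":0.0,"wz":0.0},{"fingers":0.0,"tx":0.0,"ty":-0.26,"tz":0.0,"wx":0.0,"wy":0.0,"wz":0.0}]'
python3 -m inch '[{"fingers":0.0,"tx":0.0,"ty":-0.015,"tz":0.0,"wx":0.0,"wy":0.0,"wz":0.0},{"fingers":0.0,"tx":0.0,"ty":-0.03,"tz":0.0,"wx":0.0,"wy":0.0,"wz":0.0},{"fingers":0.0,"tx":0.0,"ty":-0.045,"tz":0.0,"wx":0.0,"wy":0.0,"wz":0.0},{"fingers":0.0,"tx":0.0,"ty":-0.06,"tz":0.0,"wx":0.0,"wy":0.0,"wz":0.0}]'
```

```text
t: 3.02
eef_pos: [478.1, -285.4, 65.0]
orientation: [-0.0, 1.0, -0.0, -0.001]
contact_force: [-1.7, -1.0, -0.1]
gripper_width: -0.1
gripper_force: 1.0
t: 3.68
eef_pos: [479.2, -234.2, 65.3]
orientation: [0.0, 1.0, -0.0, 0.0]
contact_force: [0.1, -1.1, -0.6]
gripper_width: -0.2
gripper_force: 0.6
t: 4.02
eef_pos: [479.3, -222.3, 65.4]
orientation: [0.0, 1.0, -0.0, 0.0]
contact_force: [0.4, -1.7, 0.1]
gripper_width: -0.3
gripper_force: 0.6
```

```bash
python3 -m inch '[{"fingers":0.0,"tx":0.0,"ty":-0.015,"tz":0.0,"wx":0.0,"wy":0.0,"wz":0.0},{"fingers":0.0,"tx":0.0,"ty":-0.03,"tz":0.0,"wx":0.0,"wy":0.0,"wz":0.0},{"fingers":0.0,"tx":0.0,"ty":-0.045,"tz":0.0,"wx":0.0,"wy":0.0,"wz":0.0},{"fingers":0.0,"tx":0.0,"ty":-0.06,"tz":0.0,"wx":0.0,"wy":0.0,"wz":0.0}]'
python3 -m inch '[{"fingers":0.0,"tx":0.0,"ty":-0.01,"tz":0.0,"wx":0.0,"wy":0.0,"wz":0.0},{"fingers":0.0,"tx":0.0,"ty":-0.02,"tz":0.0,"wx":0.0,"wy":0.0,"wz":0.0},{"fingers":0.0,"tx":0.0,"ty":-0.03,"tz":0.0,"wx":0.0,"wy":0.0,"wz":0.0}]'
```

```text
t: 4.35
eef_pos: [479.2, -210.1, 65.4]
orientation: [0.0, 1.0, -0.0, 0.0]
contact_force: [0.4, -1.2, 0.7]
gripper_width: 0.0
gripper_force: 0.5
t: 4.6
eef_pos: [479.1, -204.2, 65.3]
orientation: [0.0, 1.0, -0.0, 0.0]
contact_force: [1.2, -1.3, 0.5]
gripper_width: -0.1
gripper_force: 0.5
```

```bash
python3 - <<'E'
from h import *
im=capture("top");cv2.imwrite("pics/top1.png",im[:,:,::-1])
cv2.imwrite("pics/top1z.png",cv2.resize(im[190:290,280:400,::-1],None,fx=6,fy=6,interpolation=cv2.INTER_CUBIC))
E
```

```text
(no output)
```

View pics/top1z.png

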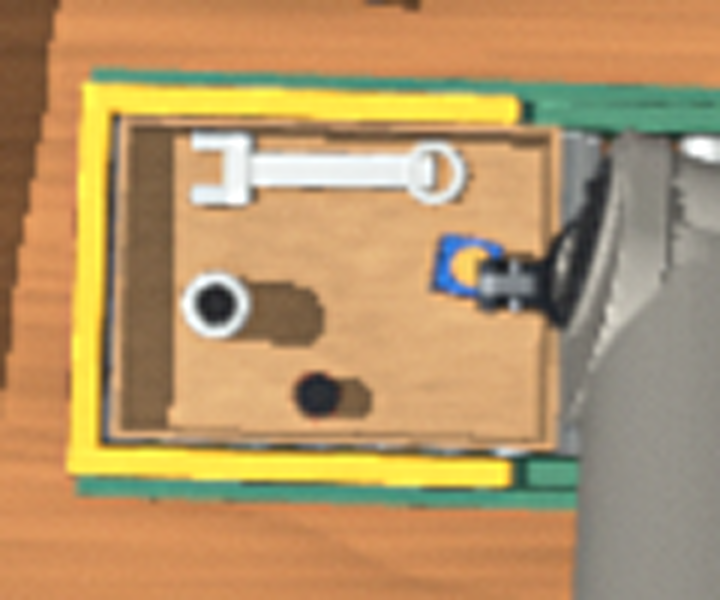

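The carton has a gap of about 1 px left at the end stop (u≈299 against 298). Everything in it is upright. I'll push on gently until the force rises.

```bash
for i in 1 2 3; do python3 -m inch '[{"fingers":0.0,"tx":0.0,"ty":-0.01,"tz":0.0,"wx":0.0,"wy":0.0,"wz":0.0},{"fingers":0.0,"tx":0.0,"ty":-0.015,"tz":0.0,"wx":0.0,"wy":0.0,"wz":0.0}]' | grep -E "eef|contact"; done
```

```text
eef_pos: [478.9, -201.2, 65.2]
contact_force: [0.0, -0.4, -0.2]
eef_pos: [479.0, -198.1, 65.3]
contact_force: [0.6, 0.2, 0.1]
eef_pos: [478.5, -197.6, 65.3]
contact_force: [-0.9, -9.2, -0.6]
```

The force jumped to 9 N at y=-197.6, so it has reached the end stop. I'll seat it a touch more and back off.

```bash
python3 -m inch '[{"fingers":0.0,"tx":0.0,"ty":-0.008,"tz":0.0,"wx":0.0,"wy":0.0,"wz":0.0},{"fingers":0.0,"tx":0.0,"ty":-0.008,"tz":0.0,"wx":0.0,"wy":0.0,"wz":0.0},{"fingers":0.0,"tx":0.0,"ty":0.0,"tz":0.0,"wx":0.0,"wy":0.0,"wz":0.0},{"fingers":0.0,"tx":0.0,"ty":0.05,"tz":0.0,"wx":0.0,"wy":0.0,"wz":0.0},{"fingers":0.0,"tx":0.0,"ty":0.2,"tz":0.0,"wx":0.0,"wy":0.0,"wz":0.0},{"fingers":0.0,"tx":0.0,"ty":0.4,"tz":-0.1,"wx":0.0,"wy":0.0,"wz":0.0},{"fingers":0.0,"tx":0.0,"ty":0.6,"tz":-0.3,"wx":0.0,"wy":0.0,"wz":0.0},{"fingers":1.0,"tx":0.0,"ty":0.75,"tz":-0.5,"wx":0.0,"wy":0.0,"wz":0.0}]'
python3 -m inch '[{"fingers":1.0,"tx":0.0,"ty":0.1,"tz":-0.6,"wx":0.0,"wy":0.0,"wz":0.0},{"fingers":1.0,"tx":0.0,"ty":0.1,"tz":-0.6,"wx":0.0,"wy":0.0,"wz":0.0},{"fingers":1.0,"tx":0.0,"ty":0.1,"tz":-0.6,"wx":0.0,"wy":0.0,"wz":0.0},{"fingers":1.0,"tx":0.0,"ty":0.1,"tz":-0.6,"wx":0.0,"wy":0.0,"wz":0.0},{"fingers":1.0,"tx":0.0,"ty":0.1,"tz":-0.6,"wx":0.0,"wy":0.0,"wz":0.0}]'
python3 - <<'E'
from h import *
im=capture("top");cv2.imwrite("pics/top2.png",im[:,:,::-1])
cw=cam("wrist");w=capture("wrist");cv2.imwrite("pics/w2.png",w[:,:,::-1])
s=sense();r=rot(s);o=-cw[1].T@cw[2]
print("wrist cam in tool:",r.inv().apply(o-s["eef_pos"]).round(),"look",r.inv().apply(cw[1][2]).round(2),cw[0][0,0])
z=im[190:280,280:380,::-1];z=cv2.resize(z,None,fx=6,fy=6,interpolation=cv2.INTER_CUBIC)
cv2.imwrite("pics/cmp.png",z)
E
```

```text
t: 5.82
eef_pos: [477.4, -330.7, 144.9]
orientation: [-0.001, 1.0, -0.001, -0.002]
contact_force: [0.6, 0.2, -0.7]
gripper_width: 10.7
gripper_force: 0.0
t: 6.23
eef_pos: [480.1, -350.2, 267.8]
orientation: [0.001, 1.0, -0.0, 0.002]
contact_force: [-0.5, -0.2, -0.5]
gripper_width: 72.2
gripper_force: 0.0
wrist cam in tool: [  71.    1. -144.] look [-0.28  0.    0.96] 281.48282013833085
```

View pics/cmp.png

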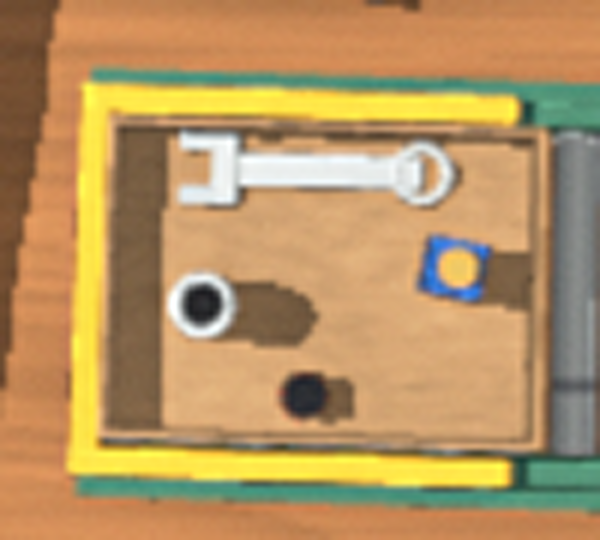

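The carton now sits against the end stop with no gap. The socket top is at about (313.5,240.8) and the die boss at about (356.5,234.7) in full-image pixels. Next I'll measure both.

```bash
python3 - <<'E'
from h import *
im=cv2.imread("pics/top2.png");c=cam("top");hsv=cv2.cvtColor(im,cv2.COLOR_BGR2HSV)
def comp(m,box):
    x0,y0,x1,y1=box;k=np.zeros_like(m);k[y0:y1,x0:x1]=m[y0:y1,x0:x1]
    n,l,st,ce=cv2.connectedComponentsWithStats(k);i=1+np.argmax(st[1:,4]);return (l==i),ce[i],st[i]
m,ce,st=comp(cv2.inRange(hsv,(0,0,170),(180,60,255)),(304,232,324,250)); 
P=np.argwhere(m)[:,::-1].astype(np.float32);(u,v),rr=cv2.minEnclosingCircle(P);print("socket ring",ce,st,(u,v,rr),ray(c,(u,v),111)[0].round(1), ray(c,(u+rr,v),111)[0].round(1))
m,ce,st=comp(cv2.inRange(hsv,(15,100,160),(30,190,255)),(349,228,364,242)); print("brass",ce,st,ray(c,ce,111)[0].round(1))
b,ceb,stb=comp(cv2.inRange(hsv,(100,90,50),(125,255,255)),(345,225,368,245)); 
P=np.argwhere(b|m)[:,::-1].astype(np.float32)
r=cv2.minAreaRect(P);Q=ray(c,cv2.boxPoints(r),101);print("die rect",r,Q.round(1).tolist(),Q.mean(0).round(1))
for i in range(2): d=Q[i+1]-Q[i];print("edge",np.linalg.norm(d).round(1),np.arctan2(d[1],d[0]).round(3))
# wrist
w=cv2.imread("pics/w2.png");
E
python3 - <<'E'
from h import *
print(np.round(sense()["qpos"],2)); c=cam("wrist"); print(proj(c,[(478,-53,111),(480,-140,111),(480,-140,101)]).round())
E
```

```text
socket ring [313.03703704 240.18518519] [308 235  11  11  54] (313.10870361328125, 240.2391357421875, 5.5701470375061035) [469.9 -15.6 111. ] [470.  -31.9 111. ]
brass [356.         234.26470588] [353 232   7   6  34] [ 488.4 -140.7  111. ]
die rect ((355.0405578613281, 234.25677490234375), (9.370742797851562, 9.04194450378418), 9.462321281433105) [[477.7, -123.1, 101.0], [503.9, -127.4, 101.0], [499.7, -154.7, 101.0], [473.4, -150.3, 101.0]] [ 488.7 -138.9  101. ]
edge 26.6 -0.163
edge 27.6 -1.726
[ 0.53  0.31 -0.    1.72  0.    1.11 -1.05]
[[ 47. 187.]
 [126. 185.]
 [132. 183.]]
```

View pics/w2.png

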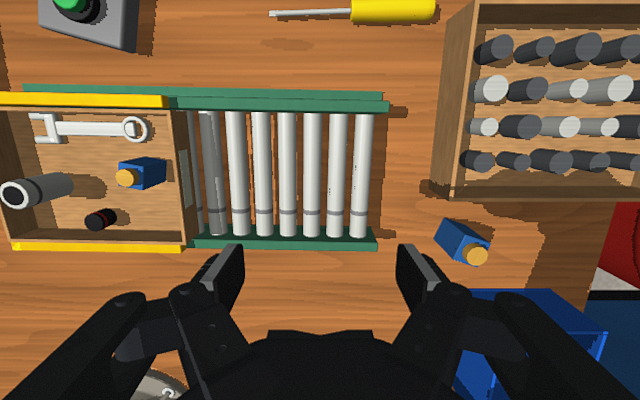

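The wrist view shows the die boss at about (127,178) and the socket mouth at about (14,192), which agrees with the top view. The camera bracket is on tool +x, and the last joint's range means it must face forward. A 42° lean keeps it clear of the scan bar. I'll take the die holder first.

```bash
cat >> h.py <<'E'
def lean(ang,a=np.radians(42)):
    d=np.array([np.cos(ang),np.sin(ang),0]);Z=np.array([0,0,1.])
    x=np.cos(a)*d+np.sin(a)*Z;z=np.sin(a)*d-np.cos(a)*Z;return R.from_matrix(np.c_[x,np.cross(z,x),z])
E
python3 - <<'E'
from h import *
c=cam("wrist");print(ray(c,[(127,178)],111).round(1),ray(c,[(14,192)],111).round(1))
r=lean(np.pi/2-.163);zt=r.as_matrix()[:,2];g=np.array([488.5,-139.8,87])+19*zt
print("grasp",g.round(1),"pre",(g-100*zt).round(1));print(goal(g-100*zt,r))
E
```

```text
[[ 488.  -142.1  111. ]] [[472.4 -15.9 111. ]]
grasp [ 490.6 -127.3   72.9] pre [ 479.7 -193.3  147.2]
(array([ 0.0067, -0.7746,  0.5861]), array([ 0.3416,  0.404 , -0.8935]))
```

```bash
python3 -m inch '[{"fingers":0.65,"tx":0.0,"ty":-0.2,"tz":0.0,"wx":0.34,"wy":0.40,"wz":-0.89},{"fingers":0.65,"tx":0.0,"ty":-0.3,"tz":0.0,"wx":0.34,"wy":0.40,"wz":-0.89},{"fingers":0.65,"tx":0.0,"ty":-0.4,"tz":0.1,"wx":0.34,"wy":0.40,"wz":-0.89},{"fingers":0.65,"tx":0.0,"ty":-0.5,"tz":0.1,"wx":0.34,"wy":0.40,"wz":-0.89},{"fingers":0.65,"tx":0.0,"ty":-0.6,"tz":0.1,"wx":0.34,"wy":0.40,"wz":-0.89},{"fingers":0.65,"tx":0.0,"ty":-0.6,"tz":0.1,"wx":0.34,"wy":0.40,"wz":-0.89},{"fingers":0.65,"tx":0.0,"ty":-0.6,"tz":0.1,"wx":0.34,"wy":0.40,"wz":-0.89},{"fingers":0.65,"tx":0.0,"ty":-0.6,"tz":0.1,"wx":0.34,"wy":0.40,"wz":-0.89}]'
python3 - <<'E'
from h import *
r=lean(np.pi/2-.163);zt=r.as_matrix()[:,2];g=np.array([488.3,-141,87])+19*zt
print(goal(g-100*zt,r),np.round(sense()["qpos"],2))
E
```

```text
t: 7.0
eef_pos: [478.0, -227.6, 243.7]
orientation: [-0.16, 0.876, 0.415, 0.186]
contact_force: [0.6, -0.2, -0.4]
gripper_width: 55.1
gripper_force: 0.0
(array([-0.1067, -0.0333,  0.4979]), array([ 0.1195,  0.1436, -0.3163])) [ 0.82  0.32 -0.25  1.86 -0.46  1.1   0.13]
```

```bash
python3 -m inch '[{"fingers":0.65,"tx":-0.02,"ty":0.0,"tz":0.1,"wx":0.12,"wy":0.144,"wz":-0.316},{"fingers":0.65,"tx":-0.04,"ty":-0.01,"tz":0.2,"wx":0.12,"wy":0.144,"wz":-0.316},{"fingers":0.65,"tx":-0.06,"ty":-0.02,"tz":0.3,"wx":0.12,"wy":0.144,"wz":-0.316},{"fingers":0.65,"tx":-0.08,"ty":-0.03,"tz":0.4,"wx":0.12,"wy":0.144,"wz":-0.316},{"fingers":0.65,"tx":-0.107,"ty":-0.033,"tz":0.49,"wx":0.12,"wy":0.144,"wz":-0.316},{"fingers":0.65,"tx":-0.107,"ty":-0.033,"tz":0.49,"wx":0.12,"wy":0.144,"wz":-0.316},{"fingers":0.65,"tx":-0.107,"ty":-0.033,"tz":0.49,"wx":0.12,"wy":0.144,"wz":-0.316}]'
python3 - <<'E'
from h import *
r=lean(np.pi/2-.163);zt=r.as_matrix()[:,2];g=np.array([488.3,-141,87])+19*zt
print(goal(g,r),np.round(sense()["qpos"],2))
cv2.imwrite("pics/w3.png",capture("wrist")[:,:,::-1])
E
```

```text
t: 7.58
eef_pos: [479.3, -195.8, 148.2]
orientation: [-0.233, 0.715, 0.601, 0.272]
contact_force: [-0.3, -0.6, 0.0]
gripper_width: 55.8
gripper_force: 0.0
(array([ 1.700e-03, -4.000e-04,  5.083e-01]), array([ 0.0003,  0.0003, -0.0061])) [ 0.93  0.59 -0.38  1.83 -0.51  1.13  0.71]
```

View pics/w3.png

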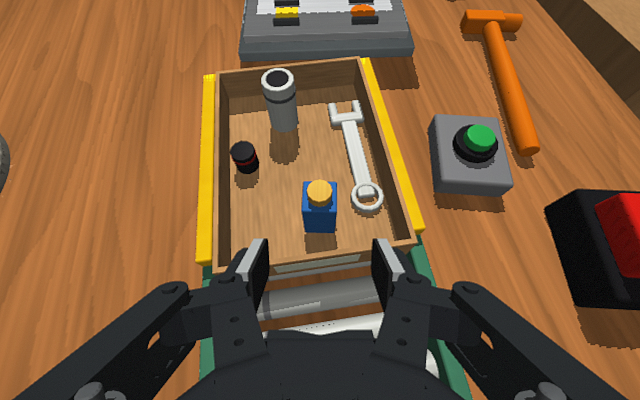

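The wrist view shows the die holder centred (u≈319) between the fingers and square to them. The wrench ring is at (367,197), so I'll narrow the opening and advance.

```bash
python3 -m inch '[{"fingers":0.52,"tx":0.0,"ty":0.0,"tz":0.08,"wx":0.0,"wy":0.0,"wz":0.0},{"fingers":0.52,"tx":0.0,"ty":0.0,"tz":0.18,"wx":0.0,"wy":0.0,"wz":0.0},{"fingers":0.52,"tx":0.0,"ty":0.0,"tz":0.27,"wx":0.0,"wy":0.0,"wz":0.0},{"fingers":0.52,"tx":0.0,"ty":0.0,"tz":0.35,"wx":0.0,"wy":0.0,"wz":0.0},{"fingers":0.52,"tx":0.0,"ty":0.0,"tz":0.42,"wx":0.0,"wy":0.0,"wz":0.0},{"fingers":0.52,"tx":0.0,"ty":0.0,"tz":0.47,"wx":0.0,"wy":0.0,"wz":0.0},{"fingers":0.52,"tx":0.0,"ty":0.0,"tz":0.495,"wx":0.0,"wy":0.0,"wz":0.0},{"fingers":0.52,"tx":0.0,"ty":0.0,"tz":0.495,"wx":0.0,"wy":0.0,"wz":0.0}]'
python3 -m inch '[{"fingers":0.2,"tx":0.0,"ty":0.0,"tz":0.0,"wx":0.0,"wy":0.0,"wz":0.0},{"fingers":0.2,"tx":0.0,"ty":0.0,"tz":0.0,"wx":0.0,"wy":0.0,"wz":0.0},{"fingers":0.2,"tx":0.0,"ty":0.0,"tz":0.0,"wx":0.0,"wy":0.0,"wz":0.0},{"fingers":0.2,"tx":0.0,"ty":0.0,"tz":0.0,"wx":0.0,"wy":0.0,"wz":0.0},{"fingers":0.2,"tx":0.0,"ty":0.0,"tz":0.0,"wx":0.0,"wy":0.0,"wz":0.0}]' 60
```

```text
t: 8.3
eef_pos: [491.5, -131.3, 76.4]
orientation: [-0.23, 0.714, 0.603, 0.272]
contact_force: [-0.5, 0.3, -0.0]
gripper_width: 44.5
gripper_force: 0.0
t: 8.72
eef_pos: [491.7, -132.8, 76.8]
orientation: [-0.23, 0.714, 0.602, 0.273]
contact_force: [-3.1, -2.4, 6.6]
gripper_width: 27.1
gripper_force: 59.8
```

```bash
python3 -m inch '[{"fingers":0.2,"tx":0.033,"ty":0.0,"tz":-0.037,"wx":0.0,"wy":0.0,"wz":0.0},{"fingers":0.2,"tx":0.1,"ty":0.0,"tz":-0.111,"wx":0.0,"wy":0.0,"wz":0.0},{"fingers":0.2,"tx":0.2,"ty":0.0,"tz":-0.222,"wx":0.0,"wy":0.0,"wz":0.0},{"fingers":0.2,"tx":0.3,"ty":0.0,"tz":-0.333,"wx":0.0,"wy":0.0,"wz":0.0},{"fingers":0.2,"tx":0.335,"ty":0.0,"tz":-0.372,"wx":0.0,"wy":0.0,"wz":0.0},{"fingers":0.2,"tx":0.335,"ty":0.0,"tz":-0.372,"wx":0.0,"wy":0.0,"wz":0.0},{"fingers":0.2,"tx":0.335,"ty":0.0,"tz":-0.372,"wx":0.0,"wy":0.0,"wz":0.0}]'
cat > m.py <<'E'
from h import *
# boss position relative to the TCP, from the wrist picture
def boss():
    s=sense();c=cam("wrist");im=capture("wrist")[:,:,::-1].copy();cv2.imwrite("pics/boss.png",im)
    hsv=cv2.cvtColor(im,cv2.COLOR_BGR2HSV);m=cv2.inRange(hsv,(12,90,150),(28,255,255))
    p=proj(c,np.array(s["eef_pos"])+[0,-8,34])[0];print("pred",p.round())
    n,l,st,ce=cv2.connectedComponentsWithStats(m)
    ok=[i for i in range(1,n) if st[i,4]>100];i=min(ok,key=lambda i:np.linalg.norm(ce[i]-p))
    k=(l==i).astype(np.uint8);e=cv2.fitEllipse(max(cv2.findContours(k,0,1)[0],key=len));print(st[i],ce[i].round(1),e)
    return s,c,ce[i]
E
python3 - <<'E'
from m import *
s,c,uv=boss();q=np.array(s["eef_pos"])
print((ray(c,uv,q[2]+34.2)[0]-q).round(1),s["contact_force"],s["gripper_width"])
E
```

```text
t: 9.3
eef_pos: [491.4, -132.0, 175.7]
orientation: [-0.23, 0.714, 0.602, 0.272]
contact_force: [0.3, -0.6, -4.5]
gripper_width: 27.0
gripper_force: 59.5
pred [321. 245.]
[ 295  158   60  108 3996] [319.2 210.8] ((321.297119140625, 204.10183715820312), (54.44396209716797, 112.74581146240234), 3.843945026397705)
[ 1.9  8.3 34.2] [ 0.32797677 -0.55968383 -4.50210615] 26.990052284086218
```

View pics/boss.png

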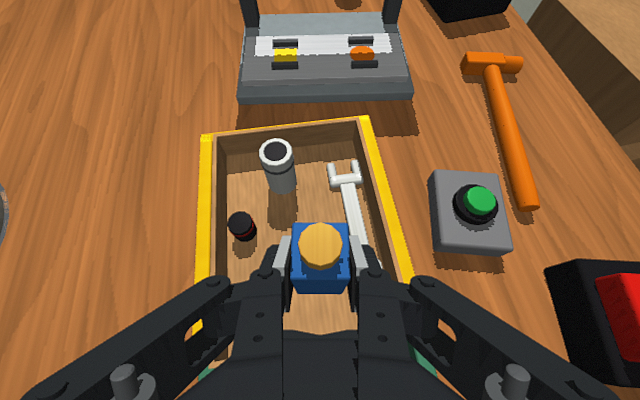

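The die holder is held upright and square, with the boss top centred at about (321,241). The mask also caught the wood, so I'll use the pixel read off the picture. Next I'll work out the placing.

```bash
python3 - <<'E'
from h import *
s=sense();c=cam("wrist");q=np.array(s["eef_pos"])
for v in (239,242): print((ray(c,(321,v),q[2]+34.2)[0]-q).round(1))
im=cv2.imread("pics/boss.png");print(rot(s).as_matrix().round(3)[:, 1:].tolist())
# marks from the scene camera as check of the top one
im=cv2.cvtColor(capture("scene"),cv2.COLOR_RGB2HSV);cs=cam("scene")
for n,p,lo,hi in(("o",(617,204,30),(5,120,120),(19,255,255)),("y",(498,220,30),(20,100,120),(33,255,255))):
    u,v=proj(cs,p)[0].astype(int);m=np.zeros(im.shape[:2],np.uint8);m[v-14:v+15,u-14:u+15]=cv2.inRange(im,lo,hi)[v-14:v+15,u-14:u+15]
    k,l,st,ce=cv2.connectedComponentsWithStats(m)
    for i in range(1,k):
        if st[i,4]>8: print(n,(u,v),st[i],ray(cs,ce[i],30)[0].round(1))
E
```

```text
[ 0.4 -5.2 34.2]
[ 0.2 -6.5 34.2]
[[0.986, 0.111], [-0.168, 0.657], [-0.002, -0.746]]
o (np.int64(384), np.int64(177)) [381 174  10   7  63] [615.7 208.7  30. ]
y (np.int64(362), np.int64(159)) [357 154  13   9  60] [496.3 226.3  30. ]
```

```bash
python3 - <<'E'
from h import *
s=sense();r=lean(1.4405);print(goal((490,40,160),r,s)); print(goal((487,128,120),r,s))
print("hold z force",s["contact_force"])
E
```

```text
(array([ 0.5807, -0.1473,  0.6182]), array([ 0.0158,  0.002 , -0.0207]))
(array([ 0.7684, -0.2356,  1.0549]), array([ 0.0158,  0.002 , -0.0207]))
hold z force [-0.34293999 -0.75621673 -3.72996767]
```

```bash
python3 -m inch '[{"fingers":0.2,"tx":0.04,"ty":-0.01,"tz":0.05,"wx":0.016,"wy":0.002,"wz":-0.021},{"fingers":0.2,"tx":0.13,"ty":-0.03,"tz":0.14,"wx":0.016,"wy":0.002,"wz":-0.021},{"fingers":0.2,"tx":0.23,"ty":-0.06,"tz":0.25,"wx":0.016,"wy":0.002,"wz":-0.021},{"fingers":0.2,"tx":0.33,"ty":-0.08,"tz":0.35,"wx":0.016,"wy":0.002,"wz":-0.021},{"fingers":0.2,"tx":0.43,"ty":-0.11,"tz":0.46,"wx":0.016,"wy":0.002,"wz":-0.021},{"fingers":0.2,"tx":0.51,"ty":-0.13,"tz":0.55,"wx":0.016,"wy":0.002,"wz":-0.021},{"fingers":0.2,"tx":0.58,"ty":-0.147,"tz":0.62,"wx":0.016,"wy":0.002,"wz":-0.021},{"fingers":0.2,"tx":0.58,"ty":-0.147,"tz":0.62,"wx":0.016,"wy":0.002,"wz":-0.021}]'
python3 - <<'E'
from h import *
s=sense();r=lean(1.4405);print(goal((487,128,118),r,s)); print(np.round(s["qpos"],2))
E
```

```text
t: 10.07
eef_pos: [488.3, 46.5, 160.5]
orientation: [-0.239, 0.698, 0.619, 0.269]
contact_force: [-0.2, -0.4, -2.1]
gripper_width: 27.1
gripper_force: 59.5
(array([ 0.1565, -0.0549,  0.4288]), array([-0.0054, -0.0022,  0.0047]))
[ 0.69  0.46 -0.56  2.08 -0.69  0.84  0.57]
```

```bash
python3 -m inch '[{"fingers":0.2,"tx":0.04,"ty":-0.01,"tz":0.1,"wx":0.0,"wy":0.0,"wz":0.0},{"fingers":0.2,"tx":0.08,"ty":-0.03,"tz":0.2,"wx":0.0,"wy":0.0,"wz":0.0},{"fingers":0.2,"tx":0.12,"ty":-0.04,"tz":0.32,"wx":0.0,"wy":0.0,"wz":0.0},{"fingers":0.2,"tx":0.156,"ty":-0.055,"tz":0.43,"wx":0.0,"wy":0.0,"wz":0.0},{"fingers":0.2,"tx":0.156,"ty":-0.055,"tz":0.43,"wx":0.0,"wy":0.0,"wz":0.0},{"fingers":0.2,"tx":0.156,"ty":-0.055,"tz":0.43,"wx":0.0,"wy":0.0,"wz":0.0}]'
python3 - <<'E'
from h import *
s=sense();r=lean(1.4405);print(goal((499.1,227,88),r,s)); print(np.round(s["qpos"],2))
cv2.imwrite("pics/w4.png",capture("wrist")[:,:,::-1])
c=cam("wrist");print(proj(c,[(498.2,219.9,30),(617.1,204.3,30)]).round())
E
```

```text
t: 10.57
eef_pos: [489.1, 123.2, 116.9]
orientation: [-0.238, 0.7, 0.617, 0.269]
contact_force: [0.7, -0.7, -3.7]
gripper_width: 26.9
gripper_force: 59.6
(array([ 0.29  , -0.0151,  0.4566]), array([-0.0024, -0.0007,  0.002 ]))
[ 0.59  0.53 -0.63  2.15 -0.78  0.63  0.57]
[[315. 177.]
 [436. 177.]]
```

View pics/w4.png

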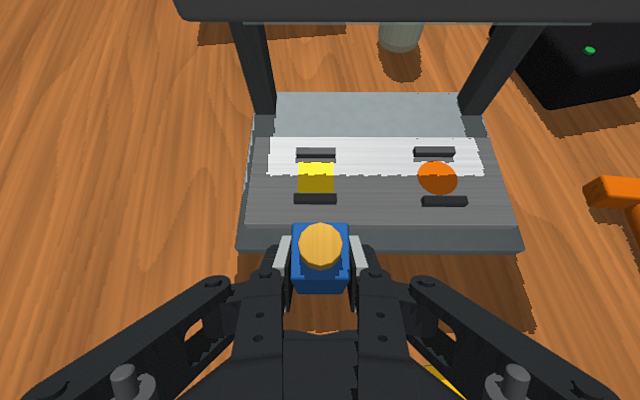

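The wrist view shows the yellow square at (316,177) and the disc at (437,178), within 1–2 px of the prediction. The boss is at (320,244). I'll refine the marks by mask.

```bash
python3 - <<'E'
from h import *
im=cv2.imread("pics/w4.png");c=cam("wrist");hsv=cv2.cvtColor(im,cv2.COLOR_BGR2HSV)
for n,lo,hi,b in(("y",(22,150,80),(33,255,255),(285,150,345,210)),("o",(5,150,80),(18,255,255),(405,150,470,200))):
    x0,y0,x1,y1=b;m=np.zeros(im.shape[:2],np.uint8);m[y0:y1,x0:x1]=cv2.inRange(hsv,lo,hi)[y0:y1,x0:x1]
    P=np.argwhere(m)[:,::-1];W=ray(c,P,30);print(n,len(P),P.min(0),P.max(0),"centroid",W.mean(0).round(1))
    print(cv2.minAreaRect(W[:,:2].astype(np.float32)))
s=sense();q=np.array(s["eef_pos"]);print((ray(c,[(320,242)],q[2]+34.2)[0]-q).round(1))
E
```

```text
y 1050 [298 162] [333 192] centroid [499.  219.9  30. ]
((498.73687744140625, 220.1807861328125), (34.38754653930664, 34.94222640991211), 82.66240692138672)
o 1036 [418 161] [457 194] centroid [618.3 203.9  30. ]
((618.4207763671875, 204.28439331054688), (37.77355194091797, 38.05603790283203), 82.66254425048828)
[-0.2 -6.6 34.2]
```

```bash
python3 -m inch '[{"fingers":0.2,"tx":0.05,"ty":0.0,"tz":0.08,"wx":-0.002,"wy":-0.001,"wz":0.002},{"fingers":0.2,"tx":0.11,"ty":-0.01,"tz":0.18,"wx":-0.002,"wy":-0.001,"wz":0.002},{"fingers":0.2,"tx":0.17,"ty":-0.01,"tz":0.28,"wx":-0.002,"wy":-0.001,"wz":0.002},{"fingers":0.2,"tx":0.23,"ty":-0.015,"tz":0.37,"wx":-0.002,"wy":-0.001,"wz":0.002},{"fingers":0.2,"tx":0.27,"ty":-0.018,"tz":0.43,"wx":-0.002,"wy":-0.001,"wz":0.002},{"fingers":0.2,"tx":0.289,"ty":-0.018,"tz":0.456,"wx":-0.002,"wy":-0.001,"wz":0.002},{"fingers":0.2,"tx":0.289,"ty":-0.018,"tz":0.456,"wx":-0.002,"wy":-0.001,"wz":0.002},{"fingers":0.2,"tx":0.289,"ty":-0.018,"tz":0.456,"wx":-0.002,"wy":-0.001,"wz":0.002}]'
python3 - <<'E'
from h import *
s=sense();r=lean(1.4405);print(goal((499.7,226.7,60),r,s),goal((499.7,226.7,55.8),r,s)); print(np.round(s["qpos"],2))
E
```

```text
t: 11.28
eef_pos: [501.2, 223.9, 88.7]
orientation: [-0.234, 0.703, 0.615, 0.27]
contact_force: [-0.2, -1.0, -3.0]
gripper_width: 26.9
gripper_force: 59.9
(array([-0.086 , -0.0096,  0.1156]), array([ 0.0035,  0.0017, -0.0011])) (array([-0.1   , -0.0096,  0.1313]), array([ 0.0035,  0.0017, -0.0011]))
[ 0.43  0.62 -0.7   2.15 -0.87  0.41  0.52]
```

```bash
python3 -m inch '[{"fingers":0.2,"tx":-0.01,"ty":-0.003,"tz":0.02,"wx":0.0,"wy":0.0,"wz":0.0},{"fingers":0.2,"tx":-0.03,"ty":-0.006,"tz":0.05,"wx":0.0,"wy":0.0,"wz":0.0},{"fingers":0.2,"tx":-0.055,"ty":-0.009,"tz":0.08,"wx":0.0,"wy":0.0,"wz":0.0},{"fingers":0.2,"tx":-0.076,"ty":-0.009,"tz":0.105,"wx":0.0,"wy":0.0,"wz":0.0},{"fingers":0.2,"tx":-0.086,"ty":-0.009,"tz":0.116,"wx":0.0,"wy":0.0,"wz":0.0},{"fingers":0.2,"tx":-0.086,"ty":-0.009,"tz":0.116,"wx":0.0,"wy":0.0,"wz":0.0},{"fingers":0.2,"tx":-0.086,"ty":-0.009,"tz":0.116,"wx":0.0,"wy":0.0,"wz":0.0}]'
python3 - <<'E'
from h import *
s=sense();r=lean(1.4405);print(goal((499.7,226.7,55.8),r,s))
cv2.imwrite("pics/w5.png",capture("wrist")[:,:,::-1])
E
```

```text
t: 11.87
eef_pos: [499.2, 227.9, 59.8]
orientation: [-0.235, 0.703, 0.615, 0.27]
contact_force: [-0.7, -0.1, -2.6]
gripper_width: 26.8
gripper_force: 59.9
(array([-0.0175,  0.0033,  0.0112]), array([ 0.0025,  0.0011, -0.0011]))
```

View pics/w5.png

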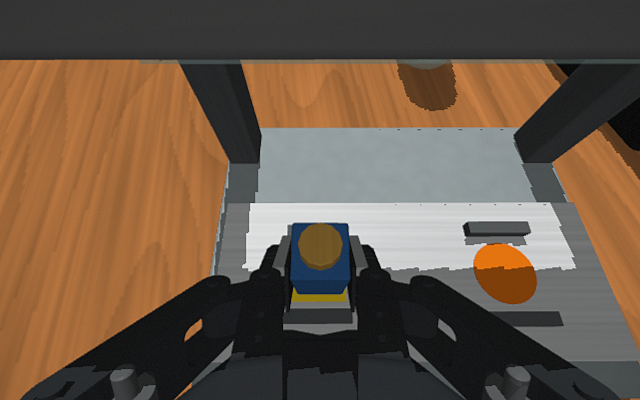

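The view shows the die just above the yellow square: the square's visible edge at u 291–347 lines up with the die at 291–349, so it is centred and square. That was the last picture I may view, so from here I'll check by numbers. Now I'll lower until it touches.

```bash
python3 -m inch '[{"fingers":0.2,"tx":-0.007,"ty":0.002,"tz":0.004,"wx":0.0,"wy":0.0,"wz":0.0},{"fingers":0.2,"tx":-0.012,"ty":0.002,"tz":0.009,"wx":0.0,"wy":0.0,"wz":0.0},{"fingers":0.2,"tx":-0.012,"ty":0.002,"tz":0.009,"wx":0.0,"wy":0.0,"wz":0.0}]' | grep -E "eef|contact"
for i in 1 2; do python3 -m inch '[{"fingers":0.2,"tx":-0.0034,"ty":0.0,"tz":0.0037,"wx":0.0,"wy":0.0,"wz":0.0},{"fingers":0.2,"tx":-0.0034,"ty":0.0,"tz":0.0037,"wx":0.0,"wy":0.0,"wz":0.0}]' | grep -E "eef|contact"; done
```

```text
eef_pos: [499.7, 227.1, 57.0]
contact_force: [-1.0, 0.0, -3.6]
eef_pos: [499.6, 227.2, 56.1]
contact_force: [-0.5, -0.2, -2.7]
eef_pos: [499.7, 227.3, 55.9]
contact_force: [-2.9, -4.4, 6.7]
```

Contact is at z=55.9, as predicted. I'll release and back out along the tool axis.

```bash
python3 -m inch '[{"fingers":0.36,"tx":0.0,"ty":0.0,"tz":0.0,"wx":0.0,"wy":0.0,"wz":0.0},{"fingers":0.42,"tx":0.0,"ty":0.0,"tz":0.0,"wx":0.0,"wy":0.0,"wz":0.0},{"fingers":0.55,"tx":0.0,"ty":0.0,"tz":0.0,"wx":0.0,"wy":0.0,"wz":0.0},{"fingers":0.55,"tx":0.0,"ty":0.0,"tz":0.0,"wx":0.0,"wy":0.0,"wz":0.0},{"fingers":0.55,"tx":0.0,"ty":0.0,"tz":-0.05,"wx":0.0,"wy":0.0,"wz":0.0},{"fingers":0.55,"tx":0.0,"ty":0.0,"tz":-0.2,"wx":0.0,"wy":0.0,"wz":0.0},{"fingers":0.55,"tx":0.0,"ty":0.0,"tz":-0.4,"wx":0.0,"wy":0.0,"wz":0.0},{"fingers":0.55,"tx":0.0,"ty":0.0,"tz":-0.55,"wx":0.0,"wy":0.0,"wz":0.0}]'
python3 -m inch '[{"fingers":0.55,"tx":0.0,"ty":0.0,"tz":-0.2,"wx":0.0,"wy":0.0,"wz":0.0},{"fingers":0.55,"tx":0.0,"ty":0.0,"tz":-0.2,"wx":0.0,"wy":0.0,"wz":0.0},{"fingers":0.55,"tx":0.0,"ty":0.0,"tz":-0.2,"wx":0.0,"wy":0.0,"wz":0.0}]'
cat > chk.py <<'E'
from h import *
# die check: boss and blue outline in the wrist picture
s=sense();c=cam("wrist");im=capture("wrist")[:,:,::-1].copy();cv2.imwrite("pics/chk.png",im);hsv=cv2.cvtColor(im,cv2.COLOR_BGR2HSV)
p=proj(c,[(498.8,220,90)])[0];q=proj(c,[(498.8,220,80)])[0];print("pred boss top",p.round(1),"top face",q.round(1))
x0,y0=(p-35).astype(int);x1,y1=(p+[35,45]).astype(int)
def sub(lo,hi):
    m=np.zeros(im.shape[:2],np.uint8);m[y0:y1,x0:x1]=cv2.inRange(hsv,lo,hi)[y0:y1,x0:x1]
    n,l,st,ce=cv2.connectedComponentsWithStats(m);i=1+np.argmax(st[1:,4]);return np.argwhere(l==i)[:,::-1],st[i]
B,st=sub((12,80,60),(22,255,255));print("boss px",st,"width mid u",(B[:,0].min()+B[:,0].max())/2)
K,sk=sub((100,90,30),(125,255,255));print("blue",sk)
cl=[K[K[:,1]==v,0] for v in range(sk[1],sk[1]+sk[3],3)];print([(int(a.min()),int(a.max())) for a in cl if len(a)])
ut=(B[:,0].min()+B[:,0].max())/2; w=B[:,0].max()-B[:,0].min()+1
print("lateral at boss:",ray(c,[(ut,p[1])],90).round(1))
E
python3 chk.py
```

```text
t: 13.17
eef_pos: [489.1, 153.0, 138.7]
orientation: [-0.234, 0.703, 0.615, 0.27]
contact_force: [1.3, 0.0, -0.7]
gripper_width: 47.6
gripper_force: 0.0
t: 13.42
eef_pos: [487.2, 126.0, 168.3]
orientation: [-0.232, 0.704, 0.615, 0.271]
contact_force: [0.1, 0.6, -0.7]
gripper_width: 46.9
gripper_force: 0.0
pred boss top [317.2 174.9] top face [317.2 180.1]
boss px [308 167  20  21 348] width mid u 317.5
blue [303 169  30  43 794]
[(305, 330), (305, 331), (304, 331), (304, 331), (304, 331), (304, 331), (305, 331), (304, 331), (305, 331), (305, 331), (305, 330), (305, 330), (306, 329), (306, 329), (306, 329)]
lateral at boss: [[499.1 220.   90. ]]
```

```bash
python3 - <<'E'
from h import *
c=cam("wrist");a=np.linspace(0,2*np.pi,60)
for dy in (-4,0,4):
    d=np.array([.13,.992])*dy
    P=proj(c,np.c_[498.8+d[0]+10*np.cos(a),220+d[1]+10*np.sin(a),np.full(60,90)]);Q=proj(c,[(498.8+d[0]+14*sx*.992+14*sy*.13,220+d[1]-14*sx*.13+14*sy*.992,z) for sx in(-1,1) for sy in(-1,1) for z in (30,80)])
    print(dy,P.min(0).round(1),P.max(0).round(1),Q.min(0).round(1),Q.max(0).round(1))
im=cv2.cvtColor(capture("top"),cv2.COLOR_RGB2HSV);t=cam("top")
for n,lo,hi,z in(("boss",(12,80,60),(22,255,255),90),("blue",(100,90,30),(125,255,255),80)):
    u,v=proj(t,(498.8,220,z))[0].astype(int);m=np.zeros(im.shape[:2],np.uint8);m[v-9:v+10,u-9:u+10]=cv2.inRange(im,lo,hi)[v-9:v+10,u-9:u+10]
    k,l,st,ce=cv2.connectedComponentsWithStats(m);i=1+np.argmax(st[1:,4]);print(n,(u,v),st[i],ray(t,ce[i],z)[0].round(1))
r=lean(1.4405);zt=r.as_matrix()[:,2];g=np.array([471,-15.8,92])+19*zt
s=sense();print("pre",(g-100*zt).round(1),goal(g-100*zt,r,s),"via",goal((485,40,230),r,s))
E
```

```text
-4 [308.3 170.2] [329.5 188.6] [304.3 172.1] [333.6 217.2]
0 [308.4 166.7] [329.4 184.9] [304.4 168.6] [333.5 213.9]
4 [308.4 163.2] [329.3 181.1] [304.4 165.3] [333.4 210.6]
boss (np.int64(233), np.int64(229)) [232 227   6   6  32] [499.6 218.3  90. ]
blue (np.int64(234), np.int64(229)) [237 227   6   8  30] [496.7 205.   80. ]
pre [464.  -69.5 152.2] (array([-0.7894,  0.025 , -0.6102]), array([ 0.0024,  0.0014, -0.0005])) via (array([-0.1151,  0.0574, -0.5281]), array([ 0.0024,  0.0014, -0.0005]))
```

The die holder is in place: the boss row is 167 against 166.7 predicted, and the lateral error is about 0.3 mm. Now the socket.

```bash
python3 -m inch '[{"fingers":0.65,"tx":-0.08,"ty":0.0,"tz":-0.1,"wx":0.0,"wy":0.0,"wz":0.0},{"fingers":0.65,"tx":-0.2,"ty":0.0,"tz":-0.22,"wx":0.002,"wy":0.001,"wz":0.0},{"fingers":0.65,"tx":-0.35,"ty":0.01,"tz":-0.33,"wx":0.002,"wy":0.001,"wz":0.0},{"fingers":0.65,"tx":-0.5,"ty":0.02,"tz":-0.44,"wx":0.002,"wy":0.001,"wz":0.0},{"fingers":0.65,"tx":-0.63,"ty":0.025,"tz":-0.54,"wx":0.002,"wy":0.001,"wz":0.0},{"fingers":0.65,"tx":-0.74,"ty":0.025,"tz":-0.6,"wx":0.002,"wy":0.001,"wz":0.0},{"fingers":0.65,"tx":-0.789,"ty":0.025,"tz":-0.61,"wx":0.002,"wy":0.001,"wz":0.0},{"fingers":0.65,"tx":-0.789,"ty":0.025,"tz":-0.61,"wx":0.002,"wy":0.001,"wz":0.0}]'
python3 -m inch '[{"fingers":0.65,"tx":0.0,"ty":0.0,"tz":0.0,"wx":0.0,"wy":0.0,"wz":0.0},{"fingers":0.65,"tx":0.0,"ty":0.0,"tz":0.0,"wx":0.0,"wy":0.0,"wz":0.0}]' | grep eef
cat > sk.py <<'E'
from h import *
# socket: dark mouth (circle on top, z given) and steel sides, near a predicted point
def mouth(P,im,c):
    u,v=proj(c,P)[0];hsv=cv2.cvtColor(im,cv2.COLOR_RGB2HSV)
    m=np.zeros(im.shape[:2],np.uint8);b=28;x,y=int(u),int(v);m[max(y-b,0):y+b,x-b:x+b]=cv2.inRange(hsv,(0,0,0),(180,255,70))[max(y-b,0):y+b,x-b:x+b]
    n,l,st,ce=cv2.connectedComponentsWithStats(m);print("pred",(round(u,1),round(v,1)))
    for i in range(1,n):
        if st[i,4]>40: print(st[i],ce[i].round(1),ray(c,ce[i],P[2])[0].round(1))
if __name__=="__main__":
    s=sense();c=cam("wrist");im=capture("wrist");cv2.imwrite("pics/sk.png",im[:,:,::-1]);mouth((471,-15.8,111),im,c)
    r=lean(1.4405);zt=r.as_matrix()[:,2];print(goal(np.array([471,-15.8,92])+19*zt,r,s))
E
python3 sk.py
```

```text
t: 14.18
eef_pos: [463.7, -70.7, 150.3]
orientation: [-0.237, 0.703, 0.614, 0.269]
contact_force: [0.5, 0.4, 0.3]
gripper_width: 55.7
gripper_force: 0.0
eef_pos: [464.2, -67.1, 152.3]
pred (np.float64(319.3), np.float64(198.8))
[304 186  27  24 522] [317.2 197.4] [469.5 -14.4 111. ]
[298 207  39  18 108] [317.3 218.6] [467.4 -32.  111. ]
(array([-0.0105,  0.0013,  0.4922]), array([-0.0012, -0.001 ,  0.0007]))
```

```bash
python3 -m inch '[{"fingers":0.6,"tx":-0.002,"ty":-0.004,"tz":0.08,"wx":0.0,"wy":0.0,"wz":0.0},{"fingers":0.6,"tx":-0.004,"ty":-0.004,"tz":0.18,"wx":0.0,"wy":0.0,"wz":0.0},{"fingers":0.6,"tx":-0.006,"ty":-0.004,"tz":0.27,"wx":0.0,"wy":0.0,"wz":0.0},{"fingers":0.6,"tx":-0.008,"ty":-0.004,"tz":0.35,"wx":0.0,"wy":0.0,"wz":0.0},{"fingers":0.6,"tx":-0.008,"ty":-0.004,"tz":0.42,"wx":0.0,"wy":0.0,"wz":0.0},{"fingers":0.6,"tx":-0.008,"ty":-0.004,"tz":0.47,"wx":0.0,"wy":0.0,"wz":0.0},{"fingers":0.6,"tx":-0.008,"ty":-0.004,"tz":0.494,"wx":0.0,"wy":0.0,"wz":0.0},{"fingers":0.6,"tx":-0.008,"ty":-0.004,"tz":0.494,"wx":0.0,"wy":0.0,"wz":0.0}]'
python3 -m inch '[{"fingers":0.25,"tx":0.0,"ty":0.0,"tz":0.0,"wx":0.0,"wy":0.0,"wz":0.0},{"fingers":0.25,"tx":0.0,"ty":0.0,"tz":0.0,"wx":0.0,"wy":0.0,"wz":0.0},{"fingers":0.25,"tx":0.0,"ty":0.0,"tz":0.0,"wx":0.0,"wy":0.0,"wz":0.0},{"fingers":0.25,"tx":0.0,"ty":0.0,"tz":0.0,"wx":0.0,"wy":0.0,"wz":0.0},{"fingers":0.25,"tx":0.0,"ty":0.0,"tz":0.0,"wx":0.0,"wy":0.0,"wz":0.0},{"fingers":0.25,"tx":0.0,"ty":0.0,"tz":0.0,"wx":0.0,"wy":0.0,"wz":0.0}]' 80
python3 - <<'E'
from sk import *
s=sense();c=cam("wrist");im=capture("wrist");cv2.imwrite("pics/sk2.png",im[:,:,::-1]);mouth((470,-15,111),im,c)
E
```

```text
t: 15.07
eef_pos: [471.8, -3.8, 77.7]
orientation: [-0.237, 0.701, 0.616, 0.269]
contact_force: [0.5, -0.1, -0.7]
gripper_width: 51.1
gripper_force: 0.0
t: 15.57
eef_pos: [472.3, -5.8, 78.5]
orientation: [-0.236, 0.702, 0.615, 0.27]
contact_force: [-3.1, -1.5, 7.5]
gripper_width: 29.8
gripper_force: 78.7
pred (np.float64(316.1), np.float64(249.5))
[ 296  225   48   48 1832] [319.7 248.4] [471.7 -14.7 111. ]
```

```bash
python3 -m inch '[{"fingers":0.25,"tx":0.033,"ty":0.0,"tz":-0.037,"wx":0.0,"wy":0.0,"wz":0.0},{"fingers":0.25,"tx":0.1,"ty":0.0,"tz":-0.111,"wx":0.0,"wy":0.0,"wz":0.0},{"fingers":0.25,"tx":0.2,"ty":0.0,"tz":-0.222,"wx":0.0,"wy":0.0,"wz":0.0},{"fingers":0.25,"tx":0.27,"ty":0.0,"tz":-0.3,"wx":0.0,"wy":0.0,"wz":0.0},{"fingers":0.25,"tx":0.3,"ty":0.0,"tz":-0.333,"wx":0.0,"wy":0.0,"wz":0.0},{"fingers":0.25,"tx":0.3,"ty":0.0,"tz":-0.333,"wx":0.0,"wy":0.0,"wz":0.0}]'
python3 - <<'E'
from sk import *
s=sense();c=cam("wrist");im=capture("wrist");cv2.imwrite("pics/sk3.png",im[:,:,::-1]);q=np.array(s["eef_pos"]);mouth(q+[-.6,-8.9,32.5],im,c)
print(goal((605,110,122),lean(1.4405),s))
E
```

```text
t: 16.12
eef_pos: [473.3, -6.1, 169.2]
orientation: [-0.234, 0.702, 0.616, 0.27]
contact_force: [0.7, 0.3, -2.5]
gripper_width: 30.0
gripper_force: 79.3
pred (np.float64(320.0), np.float64(248.5))
[ 296  225   49   48 1842] [319.9 248.4] [472.7 -14.9 201.7]
(array([0.3342, 0.5748, 0.6194]), array([0.0033, 0.002 , 0.001 ]))
```

```bash
python3 -m inch '[{"fingers":0.25,"tx":0.02,"ty":0.04,"tz":0.04,"wx":0.0,"wy":0.0,"wz":0.0},{"fingers":0.25,"tx":0.07,"ty":0.12,"tz":0.12,"wx":0.003,"wy":0.002,"wz":0.0},{"fingers":0.25,"tx":0.13,"ty":0.22,"tz":0.23,"wx":0.003,"wy":0.002,"wz":0.001},{"fingers":0.25,"tx":0.19,"ty":0.33,"tz":0.35,"wx":0.003,"wy":0.002,"wz":0.001},{"fingers":0.25,"tx":0.25,"ty":0.43,"tz":0.46,"wx":0.003,"wy":0.002,"wz":0.001},{"fingers":0.25,"tx":0.3,"ty":0.52,"tz":0.56,"wx":0.003,"wy":0.002,"wz":0.001},{"fingers":0.25,"tx":0.334,"ty":0.575,"tz":0.619,"wx":0.003,"wy":0.002,"wz":0.001},{"fingers":0.25,"tx":0.334,"ty":0.575,"tz":0.619,"wx":0.003,"wy":0.002,"wz":0.001}]'
python3 -m inch '[{"fingers":0.25,"tx":0.0,"ty":0.0,"tz":0.0,"wx":0.0,"wy":0.0,"wz":0.0},{"fingers":0.25,"tx":0.0,"ty":0.0,"tz":0.0,"wx":0.0,"wy":0.0,"wz":0.0}]' | grep eef
python3 - <<'E'
from h import *
s=sense();print(goal((619,213,90),lean(1.4405),s),np.round(s["qpos"],2))
c=cam("wrist");im=cv2.cvtColor(capture("wrist"),cv2.COLOR_RGB2HSV)
u,v=proj(c,(617.8,204.2,30))[0].astype(int);m=np.zeros(im.shape[:2],np.uint8);m[v-35:v+35,u-35:u+35]=cv2.inRange(im,(5,150,80),(18,255,255))[v-35:v+35,u-35:u+35]
P=np.argwhere(m)[:,::-1];W=ray(c,P,30);print((u,v),len(P),P.min(0),P.max(0),W.mean(0).round(1),cv2.minAreaRect(W[:,:2].astype(np.float32)))
E
```

```text
t: 16.83
eef_pos: [604.2, 115.8, 117.9]
orientation: [-0.241, 0.7, 0.616, 0.269]
contact_force: [1.0, -0.0, -1.7]
gripper_width: 29.9
gripper_force: 79.4
eef_pos: [602.6, 110.8, 118.4]
(array([0.2883, 0.0162, 0.4524]), array([-0.0035, -0.0016, -0.0029])) [ 0.48  0.64 -0.53  1.88 -0.66  0.74  0.42]
(np.int64(322), np.int64(180)) 1022 [302 163] [340 196] [616.5 205.5  30. ] ((616.5053100585938, 205.59890747070312), (37.458988189697266, 37.88838195800781), 31.990825653076172)
```

```bash
python3 -m inch '[{"fingers":0.25,"tx":0.04,"ty":0.0,"tz":0.06,"wx":-0.003,"wy":-0.002,"wz":-0.003},{"fingers":0.25,"tx":0.1,"ty":0.005,"tz":0.16,"wx":-0.003,"wy":-0.002,"wz":-0.003},{"fingers":0.25,"tx":0.16,"ty":0.01,"tz":0.26,"wx":-0.003,"wy":-0.002,"wz":-0.003},{"fingers":0.25,"tx":0.22,"ty":0.012,"tz":0.35,"wx":-0.003,"wy":-0.002,"wz":-0.003},{"fingers":0.25,"tx":0.265,"ty":0.012,"tz":0.42,"wx":-0.003,"wy":-0.002,"wz":-0.003},{"fingers":0.25,"tx":0.29,"ty":0.012,"tz":0.454,"wx":-0.003,"wy":-0.002,"wz":-0.003},{"fingers":0.25,"tx":0.29,"ty":0.012,"tz":0.454,"wx":-0.003,"wy":-0.002,"wz":-0.003},{"fingers":0.25,"tx":0.29,"ty":0.012,"tz":0.454,"wx":-0.003,"wy":-0.002,"wz":-0.003}]'
python3 - <<'E'
from h import *
s=sense();print(goal((618.2,213.8,61.5),lean(1.4405),s))
E
```

```text
t: 17.72
eef_pos: [619.3, 212.8, 91.5]
orientation: [-0.235, 0.702, 0.616, 0.27]
contact_force: [-0.1, -0.4, -2.0]
gripper_width: 30.1
gripper_force: 79.4
(array([-0.0968, -0.0067,  0.1144]), array([0.0011, 0.0008, 0.0011]))
```

```bash
python3 -m inch '[{"fingers":0.25,"tx":-0.015,"ty":-0.003,"tz":0.02,"wx":0.0,"wy":0.0,"wz":0.0},{"fingers":0.25,"tx":-0.04,"ty":-0.006,"tz":0.05,"wx":0.0,"wy":0.0,"wz":0.0},{"fingers":0.25,"tx":-0.065,"ty":-0.006,"tz":0.08,"wx":0.0,"wy":0.0,"wz":0.0},{"fingers":0.25,"tx":-0.087,"ty":-0.006,"tz":0.104,"wx":0.0,"wy":0.0,"wz":0.0},{"fingers":0.25,"tx":-0.097,"ty":-0.006,"tz":0.114,"wx":0.0,"wy":0.0,"wz":0.0},{"fingers":0.25,"tx":-0.097,"ty":-0.006,"tz":0.114,"wx":0.0,"wy":0.0,"wz":0.0},{"fingers":0.25,"tx":-0.097,"ty":-0.006,"tz":0.114,"wx":0.0,"wy":0.0,"wz":0.0}]'
python3 - <<'E'
from h import *
s=sense();print(goal((618.2,213.8,58.5),lean(1.4405),s))
E
```

```text
t: 18.3
eef_pos: [618.3, 214.5, 61.4]
orientation: [-0.236, 0.701, 0.616, 0.27]
contact_force: [0.3, 0.0, -2.8]
gripper_width: 29.9
gripper_force: 79.4
(array([-0.0125,  0.0002,  0.0085]), array([0.0006, 0.0002, 0.0009]))
```

```bash
python3 -m inch '[{"fingers":0.25,"tx":-0.006,"ty":0.0,"tz":0.005,"wx":0.0,"wy":0.0,"wz":0.0},{"fingers":0.25,"tx":-0.012,"ty":0.0,"tz":0.009,"wx":0.0,"wy":0.0,"wz":0.0},{"fingers":0.25,"tx":-0.012,"ty":0.0,"tz":0.009,"wx":0.0,"wy":0.0,"wz":0.0}]' | grep -E "eef|contact"
for i in 1 2; do python3 -m inch '[{"fingers":0.25,"tx":-0.0034,"ty":0.0,"tz":0.0037,"wx":0.0,"wy":0.0,"wz":0.0},{"fingers":0.25,"tx":-0.0034,"ty":0.0,"tz":0.0037,"wx":0.0,"wy":0.0,"wz":0.0}]' | grep -E "eef|contact"; done
```

```text
eef_pos: [618.3, 213.9, 58.8]
contact_force: [0.4, 0.1, -2.5]
eef_pos: [618.3, 214.0, 57.8]
contact_force: [-0.8, 0.3, -2.5]
eef_pos: [618.4, 214.1, 57.6]
contact_force: [-2.6, -3.3, 3.6]
```

Touched down at z=57.6, where expected. I'll release, back out and check.

```bash
python3 -m inch '[{"fingers":0.4,"tx":0.0,"ty":0.0,"tz":0.0,"wx":0.0,"wy":0.0,"wz":0.0},{"fingers":0.46,"tx":0.0,"ty":0.0,"tz":0.0,"wx":0.0,"wy":0.0,"wz":0.0},{"fingers":0.6,"tx":0.0,"ty":0.0,"tz":0.0,"wx":0.0,"wy":0.0,"wz":0.0},{"fingers":0.6,"tx":0.0,"ty":0.0,"tz":0.0,"wx":0.0,"wy":0.0,"wz":0.0},{"fingers":0.6,"tx":0.0,"ty":0.0,"tz":-0.05,"wx":0.0,"wy":0.0,"wz":0.0},{"fingers":0.6,"tx":0.0,"ty":0.0,"tz":-0.2,"wx":0.0,"wy":0.0,"wz":0.0},{"fingers":0.6,"tx":0.0,"ty":0.0,"tz":-0.4,"wx":0.0,"wy":0.0,"wz":0.0},{"fingers":0.6,"tx":0.0,"ty":0.0,"tz":-0.55,"wx":0.0,"wy":0.0,"wz":0.0}]' | grep -E "eef|contact|width"
python3 -m inch '[{"fingers":0.0,"tx":0.0,"ty":0.0,"tz":-0.2,"wx":0.0,"wy":0.0,"wz":0.0},{"fingers":0.0,"tx":0.0,"ty":0.0,"tz":-0.2,"wx":0.0,"wy":0.0,"wz":0.0},{"fingers":0.0,"tx":0.0,"ty":0.0,"tz":-0.2,"wx":0.0,"wy":0.0,"wz":0.0},{"fingers":0.0,"tx":0.0,"ty":0.0,"tz":-0.2,"wx":0.0,"wy":0.0,"wz":0.0},{"fingers":0.0,"tx":0.0,"ty":0.0,"tz":-0.2,"wx":0.0,"wy":0.0,"wz":0.0}]' | grep -E "eef|contact|width"
python3 - <<'E'
from sk import *
c=cam("wrist");im=capture("wrist");cv2.imwrite("pics/end_w.png",im[:,:,::-1]);mouth((617.2,204.7,90),im,c)
t=capture("top");ct=cam("top");cv2.imwrite("pics/end_t.png",t[:,:,::-1]);print("top");mouth((617.2,204.7,90),t,ct)
# button: both views, z 36..42
hsv=cv2.cvtColor(im,cv2.COLOR_RGB2HSV);ht=cv2.cvtColor(t,cv2.COLOR_RGB2HSV)
for n,h,cc in(("w",hsv,c),("t",ht,ct)):
    u,v=proj(cc,(684.6,-73,38))[0];print(n,u.round(),v.round())
    if not(20<u<620 and 20<v<390): continue
    u,v=int(u),int(v);m=np.zeros(h.shape[:2],np.uint8);m[v-40:v+40,u-40:u+40]=cv2.inRange(h,(50,120,60),(85,255,255))[v-40:v+40,u-40:u+40]
    P=np.argwhere(m)[:,::-1];
    if len(P): print(len(P),P.mean(0).round(1),ray(cc,P.mean(0),36).round(1),ray(cc,P.mean(0),42).round(1))
s=sense();print(goal((684.6,-73,120),R.from_euler("z",0)*R.from_matrix(np.array([[0,1,0],[1,0,0],[0,0,-1.]])),s))
print(rot(s).as_matrix().round(2).tolist())
E
```

```text
eef_pos: [608.5, 139.2, 140.3]
contact_force: [0.8, -0.1, 0.3]
gripper_width: 51.3
eef_pos: [604.0, 115.8, 167.6]
contact_force: [0.2, 0.5, -0.0]
gripper_width: -0.3
pred (np.float64(320.9), np.float64(179.4))
[311 169  22  20 356] [321.4 178.7] [617.8 205.4  90. ]
[306 189  32  13  68] [322.3 197. ] [616. 186.  90.]
top
pred (np.float64(240.2), np.float64(190.3))
w 468.0 549.0
t 332.0 172.0
40 [330.6 170.1] [[691.  -67.8  36. ]] [[690.  -67.6  42. ]]
(array([-0.8169,  0.5198, -0.4167]), array([ 0.0313, -0.4882, -0.0811]))
[[0.09, 0.99, 0.09], [0.74, -0.13, 0.66], [0.67, 0.0, -0.74]]
```

The socket stands at (617.8,205.4) against a target of (617.3,204.7). Next I'll triangulate the button from the first scene and top pictures.

```bash
python3 - <<'E'
from h import *
for n,p in(("top",(332.2,172.1)),("scene",None)):
    c=cam(n);h=cv2.cvtColor(cv2.imread(f"pics/{n}0.png"),cv2.COLOR_BGR2HSV)
    u,v=proj(c,(684.6,-73,38))[0].astype(int);m=np.zeros(h.shape[:2],np.uint8);m[v-12:v+13,u-12:u+13]=cv2.inRange(h,(50,120,100),(85,255,255))[v-12:v+13,u-12:u+13]
    P=np.argwhere(m)[:,::-1];print(n,(u,v),len(P),P.min(0),P.max(0),[ray(c,P.mean(0),z)[0].round(1).tolist() for z in(34,40,46)])
s=sense();Rd=R.from_matrix(np.array([[0,1,0],[1,0,0],[0,0,-1.]]));print(goal((684,-30,190),Rd,s),goal((650,40,190),Rd,s))
E
```

```text
top (np.int64(332), np.int64(172)) 88 [327 167] [337 177] [[685.1, -73.1, 34.0], [684.1, -72.9, 40.0], [683.0, -72.7, 46.0]]
scene (np.int64(342), np.int64(231)) 78 [338 225] [349 233] [[675.4, -59.9, 34.0], [678.7, -63.6, 40.0], [682.0, -67.4, 46.0]]
(array([-0.4244,  0.4895, -0.5343]), array([ 0.0313, -0.4882, -0.0811])) (array([-0.1826,  0.2764, -0.3164]), array([ 0.0313, -0.4882, -0.0811]))
```

```bash
python3 -m inch '[{"fingers":0.0,"tx":-0.05,"ty":0.07,"tz":-0.08,"wx":0.03,"wy":-0.488,"wz":-0.081},{"fingers":0.0,"tx":-0.13,"ty":0.16,"tz":-0.18,"wx":0.03,"wy":-0.488,"wz":-0.081},{"fingers":0.0,"tx":-0.21,"ty":0.26,"tz":-0.28,"wx":0.03,"wy":-0.488,"wz":-0.081},{"fingers":0.0,"tx":-0.3,"ty":0.35,"tz":-0.38,"wx":0.03,"wy":-0.488,"wz":-0.081},{"fingers":0.0,"tx":-0.38,"ty":0.44,"tz":-0.48,"wx":0.03,"wy":-0.488,"wz":-0.081},{"fingers":0.0,"tx":-0.424,"ty":0.49,"tz":-0.534,"wx":0.03,"wy":-0.488,"wz":-0.081},{"fingers":0.0,"tx":-0.424,"ty":0.49,"tz":-0.534,"wx":0.03,"wy":-0.488,"wz":-0.081},{"fingers":0.0,"tx":-0.424,"ty":0.49,"tz":-0.534,"wx":0.03,"wy":-0.488,"wz":-0.081}]'
python3 - <<'E'
from h import *
s=sense();Rd=R.from_matrix(np.array([[0,1,0],[1,0,0],[0,0,-1.]]));print(goal((683.5,-72.8,75),Rd,s))
c=cam("wrist");h=cv2.cvtColor(capture("wrist"),cv2.COLOR_RGB2HSV);m=cv2.inRange(h,(50,150,100),(75,255,255));print(proj(c,(683.5,-72.8,46)))
n,l,st,ce=cv2.connectedComponentsWithStats(m)
for i in range(1,n):
    if st[i,4]>150: print(st[i],ce[i],ray(c,ce[i],40),ray(c,ce[i],48))
E
```

```text
t: 20.73
eef_pos: [684.5, -27.7, 190.0]
orientation: [-0.0, 0.707, 0.708, 0.002]
contact_force: [-0.3, -0.3, 0.3]
gripper_width: -0.2
gripper_force: 0.0
(array([-0.2268, -0.0064,  0.5746]), array([ 0.0014, -0.0015,  0.0009]))
[[318.16911254 228.27654722]]
[303 212  29  25 541] [316.8207024  224.60443623] [[681.98266796 -70.82386205  40.        ]] [[682.05401978 -67.75624861  48.        ]]
```

```bash
python3 -m inch '[{"fingers":0.0,"tx":-0.08,"ty":-0.006,"tz":0.08,"wx":0.0,"wy":0.0,"wz":0.0},{"fingers":0.0,"tx":-0.16,"ty":-0.006,"tz":0.2,"wx":0.0,"wy":0.0,"wz":0.0},{"fingers":0.0,"tx":-0.222,"ty":-0.006,"tz":0.34,"wx":0.0,"wy":0.0,"wz":0.0},{"fingers":0.0,"tx":-0.222,"ty":-0.006,"tz":0.48,"wx":0.0,"wy":0.0,"wz":0.0},{"fingers":0.0,"tx":-0.222,"ty":-0.006,"tz":0.58,"wx":0.0,"wy":0.0,"wz":0.0},{"fingers":0.0,"tx":-0.222,"ty":-0.006,"tz":0.63,"wx":0.0,"wy":0.0,"wz":0.0},{"fingers":0.0,"tx":-0.222,"ty":-0.006,"tz":0.66,"wx":0.0,"wy":0.0,"wz":0.0},{"fingers":0.0,"tx":-0.222,"ty":-0.006,"tz":0.66,"wx":0.0,"wy":0.0,"wz":0.0}]'
for i in 1 2 3 4 5; do python3 -m inch '[{"fingers":0.0,"tx":0.0,"ty":0.0,"tz":0.01,"wx":0.0,"wy":0.0,"wz":0.0},{"fingers":0.0,"tx":0.0,"ty":0.0,"tz":0.015,"wx":0.0,"wy":0.0,"wz":0.0}]' | grep -E "eef|contact"; done
```

```text
t: 21.45
eef_pos: [682.7, -76.2, 58.0]
orientation: [0.0, 0.709, 0.706, 0.001]
contact_force: [-0.4, 0.1, -0.1]
gripper_width: -0.3
gripper_force: 0.0
eef_pos: [684.9, -75.9, 57.6]
contact_force: [0.9, -0.3, -0.1]
eef_pos: [684.5, -75.8, 54.1]
contact_force: [-0.4, -0.2, -0.5]
eef_pos: [684.4, -75.8, 50.7]
contact_force: [-0.6, 0.6, 2.6]
eef_pos: [684.5, -75.8, 47.6]
contact_force: [0.0, -0.1, 5.4]
eef_pos: [684.6, -75.9, 45.9]
contact_force: [-5.1, 0.4, 20.3]
```

The force rose to 20 N after about 5–6 mm of travel, so it is on the bottom. I'll nudge it briefly, then release, retreat and check everything.

```bash
python3 -m inch '[{"fingers":0.0,"tx":0.0,"ty":0.0,"tz":0.005,"wx":0.0,"wy":0.0,"wz":0.0},{"fingers":0.0,"tx":0.0,"ty":0.0,"tz":0.005,"wx":0.0,"wy":0.0,"wz":0.0},{"fingers":0.0,"tx":0.0,"ty":0.0,"tz":0.005,"wx":0.0,"wy":0.0,"wz":0.0}]' | grep -E "eef|contact"
python3 -m inch '[{"fingers":0.0,"tx":0.0,"ty":0.0,"tz":-0.03,"wx":0.0,"wy":0.0,"wz":0.0},{"fingers":0.0,"tx":0.0,"ty":0.0,"tz":-0.1,"wx":0.0,"wy":0.0,"wz":0.0},{"fingers":0.0,"tx":0.0,"ty":0.0,"tz":-0.25,"wx":0.0,"wy":0.0,"wz":0.0},{"fingers":0.0,"tx":0.0,"ty":0.0,"tz":-0.4,"wx":0.0,"wy":0.0,"wz":0.0},{"fingers":0.0,"tx":-0.2,"ty":0.0,"tz":-0.6,"wx":0.0,"wy":0.0,"wz":0.0},{"fingers":0.0,"tx":-0.4,"ty":0.0,"tz":-0.8,"wx":0.0,"wy":0.0,"wz":0.0},{"fingers":0.0,"tx":-0.7,"ty":0.0,"tz":-0.9,"wx":0.0,"wy":0.0,"wz":0.0},{"fingers":0.0,"tx":-0.9,"ty":0.0,"tz":-0.9,"wx":0.0,"wy":0.0,"wz":0.0}]'
python3 -m inch '[{"fingers":0.0,"tx":-0.7,"ty":0.0,"tz":0.0,"wx":0.0,"wy":0.0,"wz":0.0},{"fingers":0.0,"tx":-0.7,"ty":0.0,"tz":0.0,"wx":0.0,"wy":0.0,"wz":0.0},{"fingers":0.0,"tx":-0.7,"ty":0.0,"tz":0.0,"wx":0.0,"wy":0.0,"wz":0.0},{"fingers":0.0,"tx":-0.7,"ty":0.0,"tz":0.0,"wx":0.0,"wy":0.0,"wz":0.0},{"fingers":0.0,"tx":-0.7,"ty":0.0,"tz":0.0,"wx":0.0,"wy":0.0,"wz":0.0}]' | grep -E "^t|eef|contact"
python3 - <<'E'
from h import *
t=capture("top");c=cam("top");cv2.imwrite("pics/fin.png",t[:,:,::-1])
h=cv2.cvtColor(t,cv2.COLOR_RGB2HSV)
def cen(n,P,lo,hi,b,img=h):
    u,v=proj(c,P)[0].round().astype(int);m=np.zeros(img.shape[:2],np.uint8);m[v-b:v+b+1,u-b:u+b+1]=cv2.inRange(img,lo,hi)[v-b:v+b+1,u-b:u+b+1]
    k,l,st,ce=cv2.connectedComponentsWithStats(m)
    if k<2: print(n,"none",(u,v));return
    i=1+np.argmax(st[1:,4]);print(n,st[i],ray(c,ce[i],P[2])[0].round(1))
cen("boss",(498.8,220,90),(12,80,60),(22,255,255),8)
cen("sock mouth",(617.3,204.7,90),(0,0,0),(180,255,60),4)
cen("short",(424,-68,77),(0,0,0),(180,255,60),7)
cen("green",(684,-73,48),(50,120,60),(85,255,255),9)
g=lambda f:cv2.cvtColor(cv2.imread(f),cv2.COLOR_BGR2GRAY).astype(int)
# carton home: column profile of grey across the end stop and back wall, before/after
for f in("pics/top2.png","pics/fin.png"): a=g(f)[246:254,:].mean(0).round().astype(int);print(a[292:304],a[364:376])
d=np.abs(g("pics/top0.png")-g("pics/fin.png"))>40
n,l,st,ce=cv2.connectedComponentsWithStats(d.astype(np.uint8))
print([(st[i].tolist()) for i in range(1,n) if st[i,4]>15])
E
```

```text
eef_pos: [684.6, -75.9, 45.9]
contact_force: [-6.1, 0.1, 18.9]
t: 23.2
eef_pos: [684.2, -212.2, 215.9]
orientation: [0.003, 0.707, 0.707, 0.003]
contact_force: [1.1, -0.4, 0.7]
gripper_width: 0.2
gripper_force: 0.0
t: 23.62
eef_pos: [679.5, -359.9, 211.3]
contact_force: [-0.2, -0.6, -0.2]
boss [232 227   6   6  32] [499.6 218.3  90. ]
sock mouth [238 187   6   6  28] [618.5 203.4  90. ]
short [328 253   6   6  32] [425.2 -67.8  77. ]
green [327 167  11  11  97] [682.7 -73.   48. ]
[215 220 216 218 183 152 109  98 103 103 104 103] [178 180 182 152 124 161 146  96  95 112 121 133]
[215 220 215 218 182 152 109  98 103 103 103 102] [177 179 182 153 124 160 144  96  95 112 122 133]
[[476, 101, 14, 7, 55], [441, 107, 67, 54, 1970], [438, 159, 27, 23, 391], [478, 159, 83, 90, 2599], [467, 177, 19, 74, 585], [238, 186, 7, 11, 56], [496, 203, 5, 7, 23], [296, 209, 69, 56, 2286], [364, 211, 79, 57, 2684], [487, 210, 15, 13, 96], [448, 212, 8, 5, 31], [231, 225, 13, 11, 106], [489, 224, 11, 10, 64], [425, 228, 70, 74, 1044], [514, 237, 38, 13, 323], [491, 251, 4, 13, 37], [511, 251, 43, 54, 1807], [383, 255, 6, 11, 49], [404, 256, 6, 11, 56], [415, 256, 6, 11, 54], [489, 268, 3, 8, 18], [458, 303, 41, 72, 1476], [510, 308, 33, 49, 862], [397, 317, 26, 33, 272], [367, 329, 84, 71, 1730], [449, 336, 191, 64, 4680], [543, 359, 9, 7, 22], [343, 373, 13, 3, 23], [345, 383, 28, 17, 243], [335, 386, 9, 9, 39], [294, 397, 8, 3, 17]]
```

All the checks hold: the carton's edge profile hasn't changed, both pieces are on their marks, and the button is back up. I'll hand in the job.

```bash
python3 -c "
from station import job_done;print(job_done())"
```

```text
the job is handed in; nothing more can be done
None
```

The job is handed in at about 24 s robot time: the carton is home against the end stop, the die holder and socket stand centred on their marks to within about 2 mm by camera, and the green button was pressed to its stop and released.

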